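# Seat a rebated frame rail in the dowelling jig

## Robot

A 6-joint arm with a two-finger parallel gripper is mounted at the origin on the work surface. World frame = base frame: x ahead of the robot, y to its left, z up, the work surface at z = 0. Lengths are in m, angles in rad, forces in N, time in s.
With the tool pointing down it reaches from about 0.375 to 0.9 m from the base axis. Payload 3.1 kg.
Tool frame: the origin (TCP) lies midway between the tips of the shut fingers; the grasp point (between the pads) lies 19 mm behind it; z points along the fingers, y is the line along which they close (so a half turn about z gives the same grasp; the last joint's range is limited). The gripper opens to 87 mm and grips with 3 to 60 N. Pads are 19 mm wide; open, the fingers measure 117 mm over their backs; the gripper's body (75 mm by 190 mm) begins 51 mm behind the grasp point.
Start: joints at [-1.466, 0.527, 1.433, -0, 1.181, -0.178], TCP at [0.175, -0.6, 0.223] pointing down, gripper open.
Joint ranges: [-3.08, 3.08], [-0.75, 2.2], [0.22, 2.44], [-1.43, 4.57], [0, 2.65], [-2.85, 2.85]. Speed limits (rad/s): [2.79, 2.79, 3.14, 3.14, 3.14, 3.14].

## Interface

Orientations are given as a unit quaternion [x, y, z, w].
In Python, from plant import read_state, optics, ctrl gives the robot as it stands.
- The arm moves only by the shell command python3 -m handwheel 'ROWS' [FORCE]. ROWS is JSON, a list of rows, each an object of numbers: "rx", "ry", "rz": the turn, a rotation vector about the tool's x, y, z in rad; "tx", "ty", "tz": the shift along the tool's x, y, z in cm; "fingers": the finger opening in cm, from 0 to 8.7. A call has 1 to 20 rows; each row shifts and turns the commanded pose from where the row before left it, along the tool's axes as they then stand; what a row does not reach is not made up. A row lasts 1/12 s, in which the tool goes at most 41.7 mm and 7.16 degrees, less where a joint would pass 70% of its speed; a pose out of reach is approached as far as the arm can. A call is refused whole if a number of a shift passes 4.17 or a number of a turn 0.125, either way. A call with a gripper value outside its range is refused whole. The fingers move at their own pace and stop on an object; FORCE is the grip in N (left out, the last holds). Time passes only in rows, so rows that do not move let the fingers close. It gives the time, the measured TCP pose, the force, the opening and the grip force at its end, in the units of the state.
- read_state(): the state, without advancing time (a new reading comes with each control period).
- optics.camera(name): name is "side" or "top" or "wrist"; returns the picture (384x512x3 uint8, red, green, blue); there is no depth.
- optics.camera_params(name): a dict with "fx", "fy", "cx", "cy" (pixels), "R" (3x3) and "t" (3): a world point X has camera coordinates R X + t. Camera axes: x right, y down, z forward; pixel columns grow to the right and rows downward; lengths in m; the calibration is good to about 2 mm. A picture is of the moment at which its call begins: read the wrist's pose just before it. camera_params takes no time and is no camera call; for the wrist camera it gives the pose at the moment of the call.
- ctrl.sign_off(): hands the job in; it is judged then, once.
The state is a dict: "clock": time; "joint_pos": joint angles; "joint_velocities": joint speeds; "effort": joint torques, N m; "eef_pos": TCP position; "orientation": TCP orientation; "wrist_force": force on the tool from outside, world axes, zero at the start; "ft_torque": the same for the moment, N m; "opening": finger opening in m; "grip_force": force on a finger pad.
Only numpy, scipy, OpenCV 4.12 (cv2) and the standard library are available. Lean on these libraries where they do the work, as an engineer would, in place of code of your own. Each camera call takes 0.05 s, during which the arm holds its last target. There are 200 camera calls.

## Task

Lift the rebated frame rail out of its rack, lay it flat on the bench with the rebate facing up and let go of it. Then take it again by one end and slide it onto the bed of the dowelling jig, under the steel drill bridge, rebate still up and on the side away from the fence, until its full edge lies flush along the fence and its end is flush and square against the stop. Once it is home, press it firmly into the corner with about 20 N for a moment, but never press or knock it against the fence or stop with more than 30 N; then let go, and leave the glue bottle, try square and mallet where they are.

Things in the scene. Friction and masses are not known exactly. Their poses are not given: they have to be found in the camera images.
- rail: Loose wooden rail 180 x 60 x 22, 0.15 kg: dark layer 60 wide, 12 thick, under a pale layer 44 wide, 10 thick; the step is the rebate. Origin: centre of the dark underside. y along the length; x=+30: full 22 thick edge; x=-30: rebated edge (pale layer ends at x=-14); z up out of the pale face, top z=22. Starts on its full edge in the rack: x down, z level.
- rail_heel (a point): Bottom corner of the rail at its full edge and its -y end (x = +30, y = -90, z = 0 of the rail): the corner that goes into the inner corner of the jig. Its axes are the rail's.
- jig: Fixed dowelling jig; origin at bench height under the inner corner. Plywood bed top 18 above the bench, y -18..110, x -80..18. Aluminium fence face at x=0 (rail on its -x side), y -18..110; stop face at y=0 (rail on its +y side), x -80..0; both 16 above the bed. Seated rail: axes as the jig's, origin at x=-30, y=90, z=18; its last 70 mm overhang the open +y end.
- fence: The L of aluminium bars screwed on the jig's bed, fence and stop in one: its origin is the inner corner at bed height (18 above the jig's origin), axes as the jig's. Fence bar and stop bar are 18 wide and 16 high. The rail is pressed into this corner.
- bridge (a point): Underside of the steel drill bridge's free tip, at x=-45, y=47.5, z=50 of the jig, with the jig's axes. The bridge is 25 wide (y 35..60), 12 thick, its underside 32 above the bed, and reaches from here to a red post behind the fence (x 18..48). The rail passes under it lying flat, not on edge.
- rack: Plywood rack fixed to the bench, base 100 (x) x 200 (y) x 8 thick; origin at bench height under its centre. Four dark wooden posts, 16 x 22 and 34 high above the base, at y = +-75, leave a slot 25 wide along y in which the rail stands on edge, its top 68 above the bench and free between the posts.
- glue: Bystander: white glue bottle with an orange cap, 54 across, 130 high, standing; origin at the centre of its foot.
- square: Bystander: try square lying flat, dark wooden stock 110 x 18 x 18 with a 130 mm steel blade along x; origin under the middle of the stock.
- mallet: Bystander: wooden mallet lying flat, head 55 x 100 x 50, round handle 24 thick along x; origin under the handle, 110 from the head's middle (head at +x).
Not all that is in view belongs to the job. Leave any blue or red look-alike of the rail alone.

How it is judged:
On the way, in this order (a step that is already met when the one before it is completed fails the run):
1. the rail lies flat on the bench itself, rebate up, let go (angle between rail's own z axis and vertical below 0.08 rad and height (world z) of rail between -0.003 and 0.004 m and contact force between rail and the fingers below 0.1 N and linear speed of rail below 0.02 m/s), for 0.2 s.
2. the rail, flush in the corner, is pressed against fence and stop with at least 8 N (x of rail_heel in the frame of jig between -0.0015 and 0.0015 m and y of rail_heel in the frame of jig between -0.0015 and 0.0015 m and z of rail_heel in the frame of jig between 0.016 and 0.0205 m and angle between the y axis of rail and the y axis of jig, either way round below 0.0175 rad and contact force between rail and fence above 8 N), for 0.1 s.
At the end, for the whole second after the job is handed in: The rail lies at rest and let go on the bed of the jig, under the bridge, rebate up (within 2 degrees of level), its heel corner within 1.5 mm of the inner corner of fence and stop along each of them, and its length parallel to the fence within 1 degree (x of rail_heel in the frame of jig between -0.0015 and 0.0015 m and y of rail_heel in the frame of jig between -0.0015 and 0.0015 m and z of rail_heel in the frame of jig between 0.016 and 0.0205 m and angle between the y axis of rail and the y axis of jig, either way round below 0.0175 rad and angle between rail's own z axis and vertical below 0.035 rad and contact force between rail and the fingers below 0.1 N and linear speed of rail below 0.01 m/s and angular speed of rail below 0.05 rad/s); the robot touches nothing.
It fails at once if the rail is rammed or pressed against the fence or stop with more than 30 N (contact force between rail and fence above 30 N).
It fails at once if the glue bottle is moved by more than 20 mm (distance of glue from where it was at the start of the episode above 0.02 m).
It fails at once if the try square is moved by more than 20 mm (distance of square from where it was at the start of the episode above 0.02 m).
It fails at once if the mallet is moved by more than 20 mm (distance of mallet from where it was at the start of the episode above 0.02 m).
It also fails if it takes over 72 s, if anything falls off the work surface, if the arm or the gripper's body presses on something with over 40 N, if the wrist force passes 120 N, or if a joint passes its speed limit or range.

## Working session

There is one attempt and no reset: what is moved stays moved. The work goes in short steps, Python scripts to look and compute and a shell command to move; the robot and the scene stay as the last step left them, time stands still between calls to the robot, and variables do not carry over. Pictures are saved under pics/ and viewed, at most 10 in all, crops included, and the job is handed in when it is done.

```bash
ls; mkdir -p pics
python3 - <<'E'
from plant import read_state, optics, ctrl
import cv2, numpy as np
s=read_state(); print({k:np.round(v,3).tolist() for k,v in s.items()})
for n in ["top","side"]:
    im=optics.camera(n); cv2.imwrite(f"pics/{n}0.png",im[:,:,::-1]); p=optics.camera_params(n); print(n,{k:np.round(v,4).tolist() for k,v in p.items()})
E
```

```text
pics
{'clock': 0.0, 'joint_pos': [-1.466, 0.528, 1.434, -0.0, 1.181, -0.178], 'joint_velocities': [0.001, 0.001, 0.001, 0.0, 0.0, 0.001], 'effort': [-0.002, -44.004, -17.659, 0.063, 0.058, -0.0], 'eef_pos': [0.175, -0.599, 0.222], 'orientation': [0.99, 0.141, 0.0, -0.001], 'wrist_force': [-0.239, 0.731, -0.618], 'ft_torque': [-0.049, -0.011, -0.039], 'grip_force': 0.0, 'opening': 0.087}
top {'fx': 464.2185, 'fy': 464.2185, 'cx': 252.8659, 'cy': 180.826, 'R': [[0.0197, -0.9998, 0.001], [-0.9934, -0.0197, -0.1129], [0.1129, 0.0012, -0.9936]], 't': [0.0189, 0.5384, 1.4995]}
side {'fx': 398.501, 'fy': 398.501, 'cx': 250.669, 'cy': 191.7744, 'R': [[-0.8387, -0.5446, -0.0067], [-0.4068, 0.6346, -0.6571], [0.3621, -0.5484, -0.7538]], 't': [0.4741, 0.2392, 1.0572]}
```

Run:
```python
import cv2
for n in ["top","side"]:
    im=cv2.imread(f"pics/{n}0.png"); cv2.imwrite(f"pics/{n}0b.png",cv2.resize(im,(800,600),interpolation=cv2.INTER_CUBIC))
```

```text
(no output)
```

View pics/top0b.png

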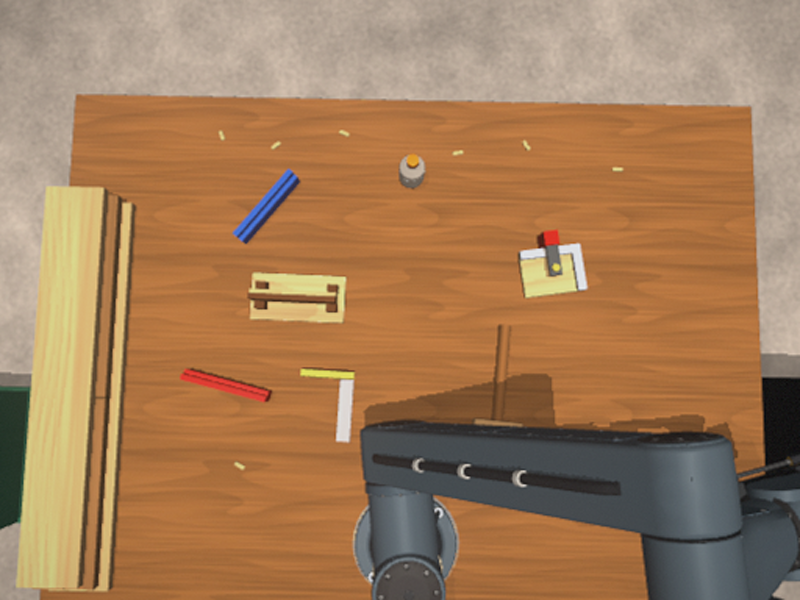

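View pics/side0b.png

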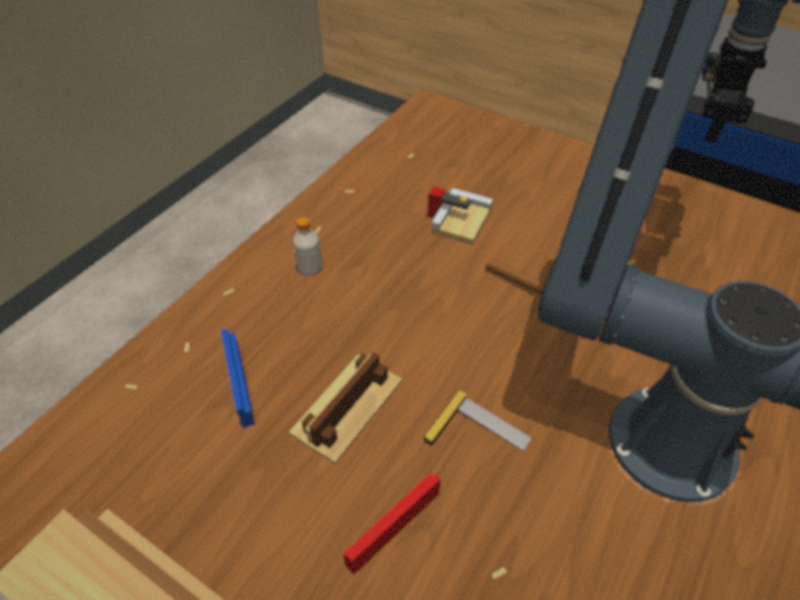

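The top view (800×600 scale) shows three rail-shaped things:
- **Rack:** (297,297), with a brown rail standing in its slot. This fits the description: wooden, on edge, in the rack.
- **Blue look-alike:** (267,207).
- **Red look-alike:** (225,385).

The other objects are the jig at (553,270), with its red post at (551,238), the glue at (411,170), the square at (335,400) and the mallet handle at (500,370). I'll confirm the rail in one enlarged crop.

Run:
```python
import cv2,numpy as np
t=cv2.imread("pics/top0.png"); s=cv2.imread("pics/side0.png")
f=lambda im,x,y,w,h:cv2.resize(im[y:y+h,x:x+w],(400,300),interpolation=cv2.INTER_CUBIC)
cv2.imwrite("pics/crop0.png",np.vstack([np.hstack([f(t,150,162,80,60),f(t,320,140,64,48)]),np.hstack([f(s,176,215,100,75),f(s,260,110,64,48)])]))
```

```text
(no output)
```

View pics/crop0.png

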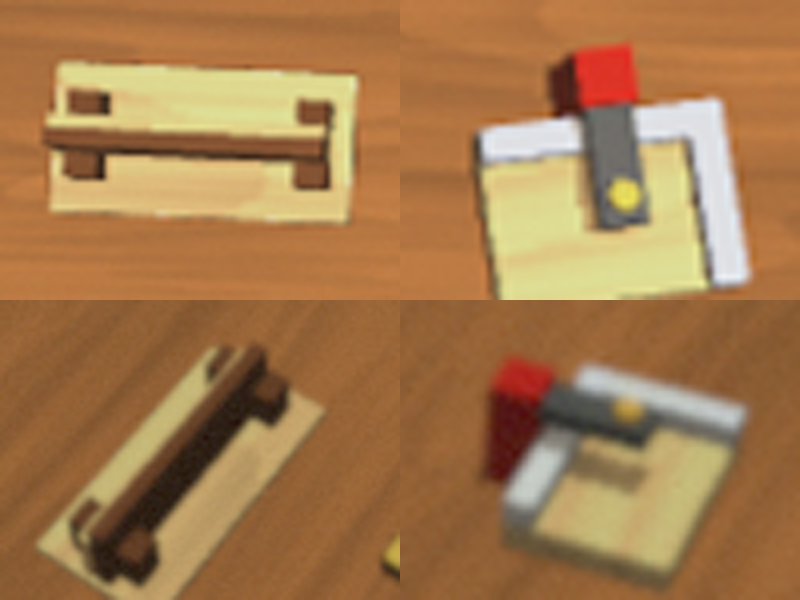

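The rail in the rack is plain wood on edge. Its dark face is toward the robot and its pale layer is on the far (+x) side, so it is the right one. The jig's inner corner is at crop pixel (690,137), with the red post on the far side. That puts the jig's axes near the world axes.

```bash
cat > h.py <<'E'
import numpy as np, cv2, sys
from plant import read_state, optics, ctrl
from scipy.spatial.transform import Rotation as Ro
def ray(p,uv,z):
    R=np.array(p["R"]);t=np.array(p["t"]);C=-R.T@t
    d=R.T@np.array([(uv[0]-p["cx"])/p["fx"],(uv[1]-p["cy"])/p["fy"],1.]); return C+d*(z-C[2])/d[2]
def proj(p,X):
    c=np.array(p["R"])@np.array(X)+np.array(p["t"]); return np.array([p["fx"]*c[0]/c[2]+p["cx"],p["fy"]*c[1]/c[2]+p["cy"]])
def delta(X=None,s=None):
    "tool-frame shift in cm to world point X"
    s=s or read_state(); R=Ro.from_quat(s["orientation"]).as_matrix()
    return np.round(100*R.T@(np.array(X)-s["eef_pos"]),2)
def shot(n,name):
    p=optics.camera_params(n); im=optics.camera(n)[:,:,::-1].copy(); cv2.imwrite(f"pics/{name}.png",im); np.save(f"pics/{name}.npy",p,allow_pickle=True); return im,p
E
python3 - <<'E'
from h import *
p=optics.camera_params("top")
S=1.5625
for n,uv,z in [("rackc",(297/S,297/S),.008),("jigcorner",(366.4,162),.034),("glue",(411/S,163/S),.13),("mallethandle end",(503/S,326/S),.02),("mallethead",(497/S,424/S),.05),("sq",(330/S,374/S),.018),("blue",(294/S,173/S),.01),("bluelo",(240/S,240/S),.01),("chip",(527/S,145/S),0)]: print(n,ray(p,uv,z).round(3))
w=optics.camera_params("wrist"); s=read_state()
C=-np.array(w["R"]).T@w["t"]; Rt=Ro.from_quat(s["orientation"]).as_matrix()
print("cam in tool",Rt.T@(C-s["eef_pos"]), "axes",(Rt.T@np.array(w["R"]).T).round(3).tolist(), w["fx"])
print("side cam",-np.array(optics.camera_params("side")["R"]).T@optics.camera_params("side")["t"])
E
python3 -m handwheel "[{\"rz\":-0.117,\"tz\":-1},{\"rz\":-0.117,\"tz\":-1},{\"rz\":-0.117,\"tz\":-1},{\"rz\":-0.117,\"tz\":-1},{\"rz\":-0.117,\"tz\":-1},{\"rz\":-0.117,\"tz\":-1},{\"rz\":-0.117,\"tz\":-1},{\"rz\":-0.117},{\"rz\":-0.117},{\"rz\":-0.117},{\"rz\":-0.117}]"
```

```text
rackc [0.505 0.238 0.008]
jigcorner [ 0.607 -0.344  0.034]
glue [0.769 0.002 0.13 ]
mallethandle end [ 0.451 -0.2    0.02 ]
mallethead [ 0.25  -0.184  0.05 ]
sq [0.344 0.162 0.018]
blue [0.776 0.254 0.01 ]
bluelo [0.626 0.365 0.01 ]
chip [ 0.851 -0.254  0.   ]
cam in tool [ 0.06476409 -0.00086051 -0.16092525] axes [[0.0, -0.97, -0.241], [1.0, 0.0, -0.001], [0.001, -0.241, 0.97]] 291.12356108513745
side cam [0.11205398 0.68615904 0.95717578]validation failed for argument at $[0]...
```

```bash
python3 -m handwheel '[{"rx":0,"ry":0,"rz":-0.117,"tx":0,"ty":0,"tz":-1,"fingers":8.7}]'
```

```text
clock: 0.18
eef_pos: [0.1748, -0.5981, 0.2299]
orientation: [0.98, 0.2, 0.0, -0.003]
wrist_force: [0.4, -0.5, 0.5]
opening: 0.0872
grip_force: 0.0
```

```bash
python3 -m handwheel '[{"rx":0,"ry":0,"rz":-0.117,"tx":0,"ty":0,"tz":-1,"fingers":8.7},{"rx":0,"ry":0,"rz":-0.117,"tx":0,"ty":0,"tz":-1,"fingers":8.7},{"rx":0,"ry":0,"rz":-0.117,"tx":0,"ty":0,"tz":-1,"fingers":8.7},{"rx":0,"ry":0,"rz":-0.117,"tx":0,"ty":0,"tz":-1,"fingers":8.7},{"rx":0,"ry":0,"rz":-0.117,"tx":0,"ty":0,"tz":-1,"fingers":8.7},{"rx":0,"ry":0,"rz":-0.117,"tx":0,"ty":0,"tz":-1,"fingers":8.7},{"rx":0,"ry":0,"rz":-0.117,"tx":0,"ty":0,"tz":0,"fingers":8.7},{"rx":0,"ry":0,"rz":-0.117,"tx":0,"ty":0,"tz":0,"fingers":8.7},{"rx":0,"ry":0,"rz":-0.117,"tx":0,"ty":0,"tz":0,"fingers":8.7},{"rx":0,"ry":0,"rz":-0.117,"tx":0,"ty":0,"tz":0,"fingers":8.7}]' && python3 -m handwheel '[{"rx":0,"ry":0,"rz":0,"tx":2.46,"ty":3.0,"tz":0,"fingers":8.7},{"rx":0,"ry":0,"rz":0,"tx":2.46,"ty":3.0,"tz":0,"fingers":8.7},{"rx":0,"ry":0,"rz":0,"tx":2.46,"ty":3.0,"tz":0,"fingers":8.7},{"rx":0,"ry":0,"rz":0,"tx":2.46,"ty":3.0,"tz":0,"fingers":8.7},{"rx":0,"ry":0,"rz":0,"tx":2.46,"ty":3.0,"tz":0,"fingers":8.7},{"rx":0,"ry":0,"rz":0,"tx":2.46,"ty":3.0,"tz":0,"fingers":8.7},{"rx":0,"ry":0,"rz":0,"tx":2.46,"ty":3.0,"tz":0,"fingers":8.7},{"rx":0,"ry":0,"rz":0,"tx":2.46,"ty":3.0,"tz":0,"fingers":8.7},{"rx":0,"ry":0,"rz":0,"tx":2.46,"ty":3.0,"tz":0,"fingers":8.7},{"rx":0,"ry":0,"rz":0,"tx":2.46,"ty":3.0,"tz":0,"fingers":8.7},{"rx":0,"ry":0,"rz":0,"tx":2.46,"ty":3.0,"tz":0,"fingers":8.7},{"rx":0,"ry":0,"rz":0,"tx":2.46,"ty":3.0,"tz":0,"fingers":8.7},{"rx":0,"ry":0,"rz":0,"tx":2.46,"ty":3.0,"tz":0,"fingers":8.7},{"rx":0,"ry":0,"rz":0,"tx":0,"ty":0,"tz":0,"fingers":8.7},{"rx":0,"ry":0,"rz":0,"tx":0,"ty":0,"tz":0,"fingers":8.7},{"rx":0,"ry":0,"rz":0,"tx":0,"ty":0,"tz":0,"fingers":8.7}]'
python3 - <<'E'
from h import *
im,p=shot("wrist","wjig"); cv2.imwrite("pics/wjig_b.png",cv2.resize(im,(800,600),interpolation=cv2.INTER_CUBIC))
E
```

```text
clock: 1.02
eef_pos: [0.175, -0.5995, 0.292]
orientation: [0.705, 0.709, 0.0, -0.0]
wrist_force: [-1.0, -0.3, -0.7]
opening: 0.0871
grip_force: 0.0
clock: 2.35
eef_pos: [0.5645, -0.28, 0.2919]
orientation: [0.707, 0.707, -0.001, -0.001]
wrist_force: [0.2, -0.9, -0.1]
opening: 0.0869
grip_force: 0.0
```

View pics/wjig_b.png

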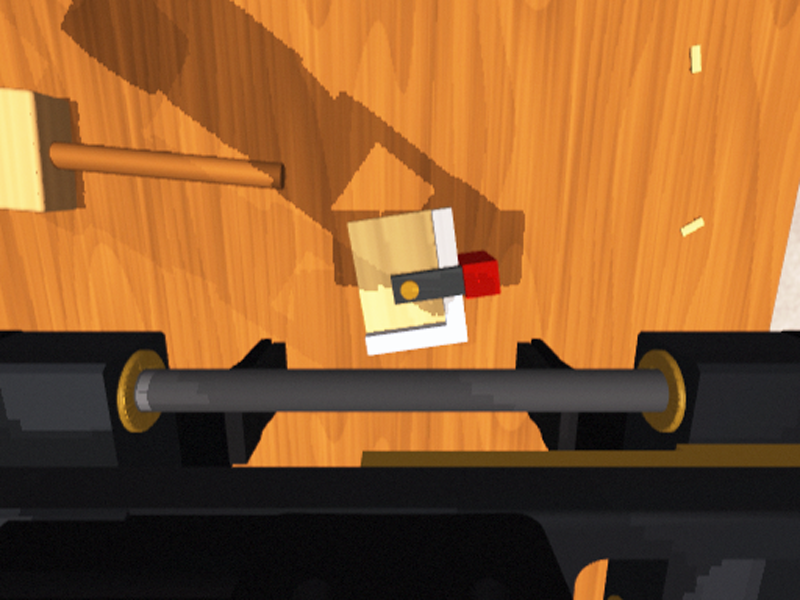

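The wrist view shows the jig at (410,280), with the fence bar on the right, the stop bar below it and the red post at (480,275). The mallet is at the left. I'll go lower for a finer measurement.

```bash
python3 -m handwheel '[{"rx":0,"ry":0,"rz":0,"tx":-2.4,"ty":0.2,"tz":2.8,"fingers":8.7},{"rx":0,"ry":0,"rz":0,"tx":-2.4,"ty":0.2,"tz":2.8,"fingers":8.7},{"rx":0,"ry":0,"rz":0,"tx":-2.4,"ty":0.2,"tz":2.8,"fingers":8.7},{"rx":0,"ry":0,"rz":0,"tx":-2.4,"ty":0.2,"tz":2.8,"fingers":8.7},{"rx":0,"ry":0,"rz":0,"tx":-2.4,"ty":0.2,"tz":2.8,"fingers":8.7},{"rx":0,"ry":0,"rz":0,"tx":0,"ty":0,"tz":0,"fingers":8.7},{"rx":0,"ry":0,"rz":0,"tx":0,"ty":0,"tz":0,"fingers":8.7}]'
python3 - <<'E'
from h import *
im,p=shot("wrist","wjig2")
hsv=cv2.cvtColor(im,cv2.COLOR_BGR2HSV)
m=((hsv[...,1]<50)&(hsv[...,2]>150)).astype(np.uint8)
n,l,st,c=cv2.connectedComponentsWithStats(m)
for i in range(1,n):
    if st[i,4]>60: print(st[i].tolist(),hsv[l==i].mean(0))
b=cv2.resize(im[:300,150:450],(600,600),interpolation=cv2.INTER_CUBIC); cv2.imwrite("pics/wjig2_b.png",b)
E
```

```text
clock: 2.98
eef_pos: [0.572, -0.4018, 0.1496]
orientation: [0.709, 0.705, -0.0, -0.003]
wrist_force: [0.2, 0.9, 0.7]
opening: 0.0869
grip_force: 0.0
[280, 0, 27, 53, 1110] [108.20720721   2.55495495 251.66846847]
[212, 84, 105, 76, 2896] [ 55.63328729   6.87638122 245.91885359]
```

View pics/wjig2_b.png

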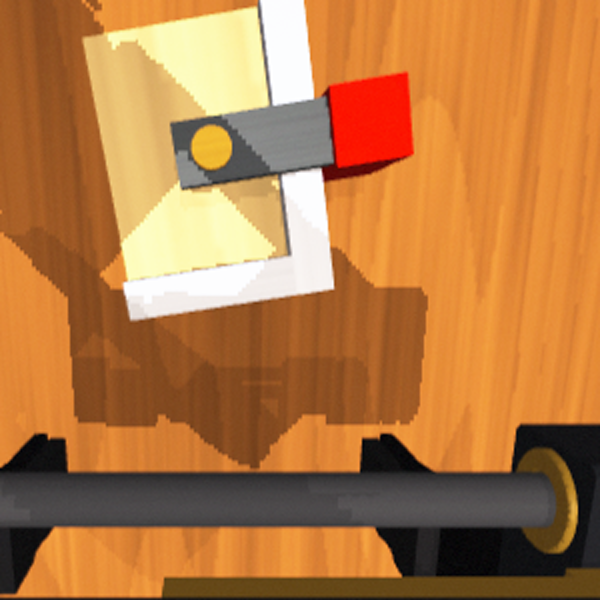

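Run:
```python
from h import *
im=cv2.imread("pics/wjig2.png"); p=np.load("pics/wjig2.npy",allow_pickle=True).item()
hsv=cv2.cvtColor(im,cv2.COLOR_BGR2HSV); m=(hsv[...,1]<50)&(hsv[...,2]>150)
m[:, :200]=0; m[170:]=0; m[:,330:]=0
def fit(P):
    W=np.array([ray(p,q,.034)[:2] for q in P]); vx,vy,x,y=cv2.fitLine(W.astype(np.float32),cv2.DIST_HUBER,0,1e-4,1e-4).ravel(); 
    d=np.array([vx,vy]);n=np.array([-vy,vx]); r=(W-[x,y])@n
    print("angle",np.degrees(np.arctan2(vy,vx)).round(2),"rms mm",(1e3*r.std()).round(2)); return np.array([x,y]),d
rows=list(range(5,48))+list(range(95,138))
A=fit([(np.where(m[r])[0].max()+.5,r) for r in rows])           # fence outer
B=fit([(c,np.where(m[:,c])[0].max()+.5) for c in range(218,310)]) # stop outer
C=fit([(np.where(m[r])[0].min()-.5,r) for r in list(range(5,46))+list(range(95,122))])
D=fit([(c,np.where(m[100:,c])[0].min()+99.5) for c in range(218,285)])
X=lambda a,b:a[0]+a[1]*np.linalg.solve(np.c_[a[1],-b[1]],b[0]-a[0])[0]
o=X(A,B);i=X(C,D); print("outer",o,"inner",i)
a=np.arctan2(A[1][1],A[1][0]); a=a%np.pi; yaw=a-np.pi/2; Rz=np.array([[np.cos(yaw),-np.sin(yaw)],[np.sin(yaw),np.cos(yaw)]])
print("yaw",yaw,"corner from outer",o+Rz@[-.018,.018])
```

```text
angle -81.44 rms mm 0.25
angle 8.66 rms mm 0.27
angle -81.32 rms mm 0.25
angle 8.61 rms mm 0.28
outer [ 0.62725    -0.35655925] inner [ 0.60668457 -0.34090304]
yaw 0.14945734 corner from outer [ 0.60677045 -0.34144014]
```

```bash
python3 -m handwheel '[{"rx":0,"ry":0,"rz":0,"tx":0,"ty":0,"tz":-3,"fingers":8.7},{"rx":0,"ry":0,"rz":0,"tx":3.73,"ty":-0.48,"tz":-3,"fingers":8.7},{"rx":0,"ry":0,"rz":0,"tx":3.73,"ty":-0.48,"tz":-1,"fingers":8.7},{"rx":0,"ry":0,"rz":0,"tx":3.73,"ty":-0.48,"tz":0,"fingers":8.7},{"rx":0,"ry":0,"rz":0,"tx":3.73,"ty":-0.48,"tz":0,"fingers":8.7},{"rx":0,"ry":0,"rz":0,"tx":3.73,"ty":-0.48,"tz":0,"fingers":8.7},{"rx":0,"ry":0,"rz":0,"tx":3.73,"ty":-0.48,"tz":0,"fingers":8.7},{"rx":0,"ry":0,"rz":0,"tx":3.73,"ty":-0.48,"tz":0,"fingers":8.7},{"rx":0,"ry":0,"rz":0,"tx":3.73,"ty":-0.48,"tz":0,"fingers":8.7},{"rx":0,"ry":0,"rz":0,"tx":3.73,"ty":-0.48,"tz":0,"fingers":8.7},{"rx":0,"ry":0,"rz":0,"tx":3.73,"ty":-0.48,"tz":0,"fingers":8.7},{"rx":0,"ry":0,"rz":0,"tx":3.73,"ty":-0.48,"tz":0,"fingers":8.7},{"rx":0,"ry":0,"rz":0,"tx":3.73,"ty":-0.48,"tz":0,"fingers":8.7},{"rx":0,"ry":0,"rz":0,"tx":3.73,"ty":-0.48,"tz":0,"fingers":8.7},{"rx":0,"ry":0,"rz":0,"tx":3.73,"ty":-0.48,"tz":0,"fingers":8.7},{"rx":0,"ry":0,"rz":0,"tx":0,"ty":0,"tz":0,"fingers":8.7},{"rx":0,"ry":0,"rz":0,"tx":0,"ty":0,"tz":0,"fingers":8.7}]'
python3 - <<'E'
from h import *
im,p=shot("wrist","wrack"); cv2.imwrite("pics/wrack_b.png",cv2.resize(im[:300,100:500],(800,600),interpolation=cv2.INTER_CUBIC))
E
```

```text
clock: 4.45
eef_pos: [0.508, 0.1194, 0.2208]
orientation: [0.705, 0.709, 0.001, 0.001]
wrist_force: [-0.0, -0.0, 0.3]
opening: 0.0866
grip_force: 0.0
```

View pics/wrack_b.png

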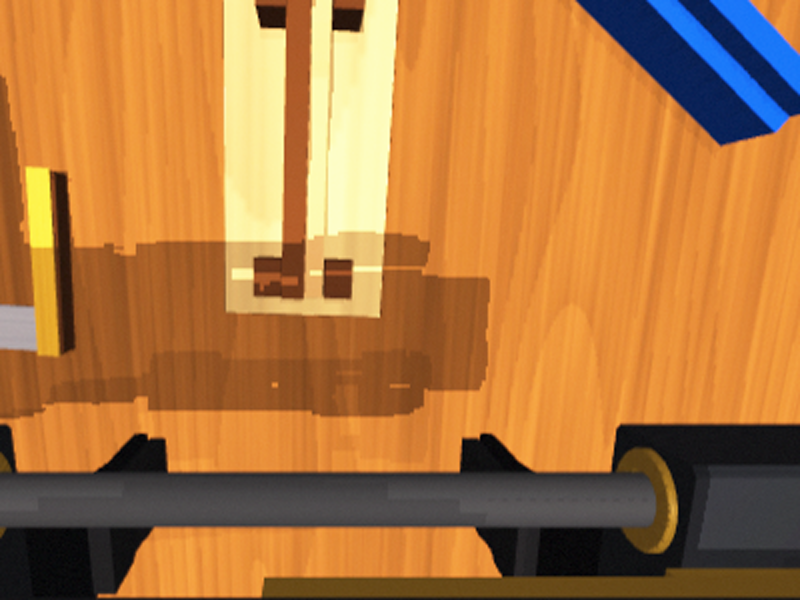

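The view shows the dark top strip of the rail, crop columns 283–309, with the pale step to its right and the near end at row ≈297. The square is at the left, and the blue decoy is at the upper right.

Run:
```python
from h import *
im=cv2.imread("pics/wrack.png"); p=np.load("pics/wrack.npy",allow_pickle=True).item()
hsv=cv2.cvtColor(im,cv2.COLOR_BGR2HSV); v=im[...,1].astype(int)
L=[];Rr=[]
for r in range(20,112):
    c=np.where(v[r,225:270]<130)[0]+225
    L.append(ray(p,(c.min()-.5,r),.068)); Rr.append(ray(p,(c.max()+.5,r),.068))
for W in(L,Rr):
    W=np.array(W); f=np.polyfit(W[:,1],W[:,0],1); print("x at y=.238",np.polyval(f,.238),"slope",f[0],"rms",(W[:,0]-np.polyval(f,W[:,1])).std())
print("near end",ray(p,(100+297/2,148.5),.068))
t=optics.camera_params("top"); print("ends top",ray(t,(158.8,188.6),.068),ray(t,(215.4,191),.068))
```

```text
x at y=.238 0.4924641261068387 slope 0.024349944895071546 rms 0.0002504461033998093
x at y=.238 0.504127431320788 slope 0.027943006302016526 rms 0.0002980113720224409
near end [0.49887351 0.15679394 0.068     ]
ends top [0.50254942 0.33065669 0.068     ] [0.49841383 0.14892896 0.068     ]
```

```bash
python3 -m handwheel '[{"rx":0,"ry":0,"rz":0.03,"tx":0,"ty":0,"tz":0,"fingers":8.7},{"rx":0,"ry":0,"rz":0,"tx":3.06,"ty":-0.2,"tz":2,"fingers":8.7},{"rx":0,"ry":0,"rz":0,"tx":3.06,"ty":-0.2,"tz":2,"fingers":8.7},{"rx":0,"ry":0,"rz":0,"tx":3.06,"ty":-0.2,"tz":2,"fingers":8.7},{"rx":0,"ry":0,"rz":0,"tx":3.06,"ty":-0.2,"tz":2,"fingers":8.7},{"rx":0,"ry":0,"rz":0,"tx":0,"ty":0,"tz":0,"fingers":6},{"rx":0,"ry":0,"rz":0,"tx":0,"ty":0,"tz":0,"fingers":6},{"rx":0,"ry":0,"rz":0,"tx":0,"ty":0,"tz":0,"fingers":6}]' && python3 -c "
from h import *
print(delta([.5035,.242,.031]),Ro.from_quat(read_state()['orientation']).as_matrix().round(4).tolist())"
```

```text
clock: 5.17
eef_pos: [0.5051, 0.2384, 0.1393]
orientation: [0.718, 0.696, 0.0, 0.001]
wrist_force: [0.2, -0.5, -0.6]
opening: 0.0742
grip_force: 0.0
[ 0.36 -0.19 10.83] [[0.031, 0.9995, 0.0015], [0.9995, -0.031, -0.0002], [-0.0002, 0.0015, -1.0]]
```

```bash
python3 -m handwheel '[{"rx":0,"ry":0,"rz":0,"tx":0.36,"ty":-0.19,"tz":0,"fingers":6},{"rx":0,"ry":0,"rz":0,"tx":0,"ty":0,"tz":2.1,"fingers":6},{"rx":0,"ry":0,"rz":0,"tx":0,"ty":0,"tz":2.1,"fingers":6},{"rx":0,"ry":0,"rz":0,"tx":0,"ty":0,"tz":2.1,"fingers":6},{"rx":0,"ry":0,"rz":0,"tx":0,"ty":0,"tz":2.1,"fingers":6},{"rx":0,"ry":0,"rz":0,"tx":0,"ty":0,"tz":1.5,"fingers":6},{"rx":0,"ry":0,"rz":0,"tx":0,"ty":0,"tz":0.9,"fingers":6},{"rx":0,"ry":0,"rz":0,"tx":0,"ty":0,"tz":0,"fingers":6}]' && python3 -m handwheel '[{"rx":0,"ry":0,"rz":0,"tx":0,"ty":0,"tz":0,"fingers":1},{"rx":0,"ry":0,"rz":0,"tx":0,"ty":0,"tz":0,"fingers":1},{"rx":0,"ry":0,"rz":0,"tx":0,"ty":0,"tz":0,"fingers":1},{"rx":0,"ry":0,"rz":0,"tx":0,"ty":0,"tz":0,"fingers":1},{"rx":0,"ry":0,"rz":0,"tx":0,"ty":0,"tz":0,"fingers":1},{"rx":0,"ry":0,"rz":0,"tx":0,"ty":0,"tz":0,"fingers":1},{"rx":0,"ry":0,"rz":0,"tx":0,"ty":0,"tz":0,"fingers":1},{"rx":0,"ry":0,"rz":0,"tx":0,"ty":0,"tz":0,"fingers":1},{"rx":0,"ry":0,"rz":0,"tx":0,"ty":0,"tz":0,"fingers":1},{"rx":0,"ry":0,"rz":0,"tx":0,"ty":0,"tz":0,"fingers":1},{"rx":0,"ry":0,"rz":0,"tx":0,"ty":0,"tz":0,"fingers":1},{"rx":0,"ry":0,"rz":0,"tx":0,"ty":0,"tz":0,"fingers":1}]' 25
```

```text
clock: 5.83
eef_pos: [0.5021, 0.2421, 0.0297]
orientation: [0.718, 0.696, -0.001, -0.0]
wrist_force: [-0.2, -0.1, 0.2]
opening: 0.06
grip_force: 0.0
clock: 6.83
eef_pos: [0.5029, 0.2435, 0.0309]
orientation: [0.718, 0.696, 0.001, 0.0]
wrist_force: [1.5, -0.1, 4.6]
opening: 0.0221
grip_force: 25.0
```

```bash
python3 -m handwheel '[{"rx":0,"ry":0,"rz":0,"tx":0,"ty":0,"tz":-1.5,"fingers":1},{"rx":0,"ry":0,"rz":0,"tx":0,"ty":0,"tz":-2.5,"fingers":1},{"rx":0,"ry":0,"rz":0,"tx":0,"ty":0,"tz":-3,"fingers":1},{"rx":0,"ry":0,"rz":0,"tx":0,"ty":0,"tz":-3,"fingers":1},{"rx":0,"ry":0,"rz":0,"tx":0,"ty":0,"tz":-3,"fingers":1},{"rx":0,"ry":0,"rz":0,"tx":-2,"ty":0.34,"tz":-2,"fingers":1},{"rx":0,"ry":0,"rz":0,"tx":-3.72,"ty":0.64,"tz":0,"fingers":1},{"rx":0,"ry":0,"rz":0,"tx":-3.72,"ty":0.64,"tz":0,"fingers":1},{"rx":0,"ry":0,"rz":0,"tx":-3.72,"ty":0.64,"tz":0,"fingers":1},{"rx":0,"ry":0,"rz":0,"tx":-3.72,"ty":0.64,"tz":0,"fingers":1},{"rx":0,"ry":0,"rz":0,"tx":-3.72,"ty":0.64,"tz":0,"fingers":1},{"rx":0,"ry":0,"rz":0,"tx":-3.72,"ty":0.64,"tz":0,"fingers":1},{"rx":0,"ry":0,"rz":0,"tx":-1.8,"ty":0.3,"tz":0,"fingers":1},{"rx":0,"ry":0,"rz":-0.09,"tx":0,"ty":0,"tz":0,"fingers":1},{"rx":0,"ry":0,"rz":-0.09,"tx":0,"ty":0,"tz":0,"fingers":1}]' && python3 -m handwheel '[{"rx":-0.1,"ry":0,"rz":0,"tx":0,"ty":0,"tz":0,"fingers":1},{"rx":-0.12,"ry":0,"rz":0,"tx":0,"ty":0,"tz":0,"fingers":1},{"rx":-0.12,"ry":0,"rz":0,"tx":0,"ty":0,"tz":0,"fingers":1},{"rx":-0.12,"ry":0,"rz":0,"tx":0,"ty":0,"tz":0,"fingers":1},{"rx":-0.12,"ry":0,"rz":0,"tx":0,"ty":0,"tz":0,"fingers":1},{"rx":-0.12,"ry":0,"rz":0,"tx":0,"ty":0,"tz":0,"fingers":1},{"rx":0,"ry":0,"rz":0,"tx":0,"ty":0,"tz":0,"fingers":1},{"rx":0,"ry":0,"rz":0,"tx":0,"ty":0,"tz":0,"fingers":1}]'
python3 - <<'E'
from h import *
s=read_state(); R=Ro.from_quat(s["orientation"]).as_matrix(); print(R.round(3)); print(s["opening"])
q=np.array(s["eef_pos"]); print("to TCP z .040:",delta(q+[0,0,.040-q[2]]))
im,p=shot("side","hold"); b=im[60:260,150:400]; cv2.imwrite("pics/hold_b.png",cv2.resize(b,(750,600)))
E
```

```text
clock: 8.08
eef_pos: [0.5383, -0.0207, 0.1794]
orientation: [0.652, 0.758, -0.001, -0.001]
wrist_force: [-0.2, 0.8, -0.9]
opening: 0.022
grip_force: 25.0
clock: 8.75
eef_pos: [0.5409, -0.0075, 0.1791]
orientation: [0.626, 0.739, 0.201, 0.148]
wrist_force: [-0.2, 0.8, -1.6]
opening: 0.0217
grip_force: 25.0
[[-0.172  0.865  0.471]
 [ 0.984  0.135  0.112]
 [ 0.034  0.483 -0.875]]
0.021699021461008296
to TCP z .040: [-0.47 -6.72 12.17]
```

View pics/hold_b.png

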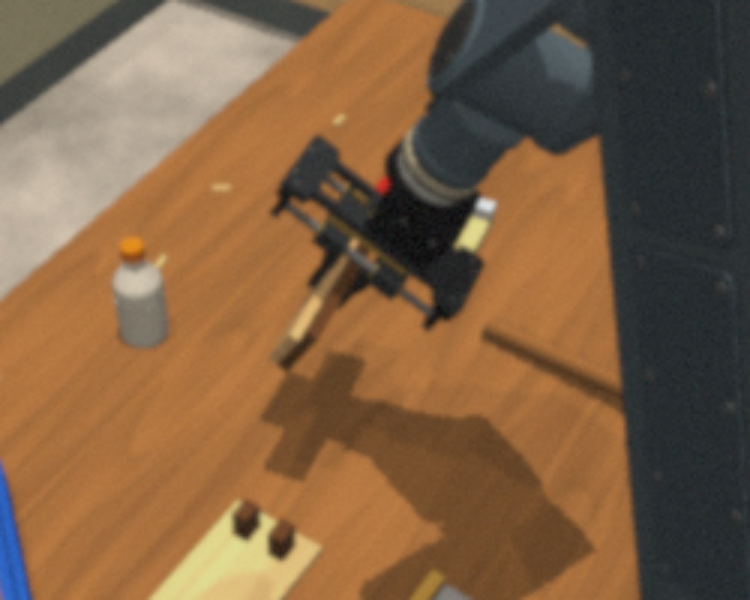

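The rail is held with its pale face turning up (tilt 29° so far), and nothing else is disturbed. I'll add about 11° of tilt and take out the 2° roll.

```bash
python3 -m handwheel '[{"rx":-0.05,"ry":-0.013,"rz":0,"tx":0,"ty":0,"tz":0,"fingers":1},{"rx":-0.05,"ry":-0.013,"rz":0,"tx":0,"ty":0,"tz":0,"fingers":1},{"rx":-0.05,"ry":-0.013,"rz":0,"tx":0,"ty":0,"tz":0,"fingers":1},{"rx":-0.04,"ry":0,"rz":0,"tx":0,"ty":0,"tz":0,"fingers":1},{"rx":0,"ry":0,"rz":0,"tx":0,"ty":0,"tz":0,"fingers":1},{"rx":0,"ry":0,"rz":0,"tx":0,"ty":0,"tz":0,"fingers":1}]'
python3 - <<'E'
from h import *
s=read_state(); R=Ro.from_quat(s["orientation"]).as_matrix(); print(R.round(3)); print(s["opening"],s["joint_pos"])
q=np.array(s["eef_pos"]); print("to TCP z .036, x .54:",delta([.535,-.01,.036]))
E
```

```text
clock: 9.3
eef_pos: [0.5433, -0.0049, 0.1801]
orientation: [0.615, 0.722, 0.248, 0.2]
wrist_force: [-0.2, -0.6, -1.4]
opening: 0.0221
grip_force: 25.0
[[-0.165  0.788  0.593]
 [ 0.986  0.122  0.112]
 [ 0.017  0.603 -0.798]]
0.022086310098959557 [-0.41749638  0.40387203  2.16611913  1.52977682  0.35051407 -2.00366578]
to TCP z .036, x .54: [-0.6  -9.41 10.95]
```

```bash
python3 -m handwheel '[{"rx":0,"ry":-0.02,"rz":0,"tx":0,"ty":0,"tz":0,"fingers":1},{"rx":0,"ry":0,"rz":0,"tx":-0.1,"ty":-1.57,"tz":1.82,"fingers":1},{"rx":0,"ry":0,"rz":0,"tx":-0.1,"ty":-1.57,"tz":1.82,"fingers":1},{"rx":0,"ry":0,"rz":0,"tx":-0.1,"ty":-1.57,"tz":1.82,"fingers":1},{"rx":0,"ry":0,"rz":0,"tx":-0.1,"ty":-1.57,"tz":1.82,"fingers":1},{"rx":0,"ry":0,"rz":0,"tx":-0.1,"ty":-1.57,"tz":1.82,"fingers":1},{"rx":0,"ry":0,"rz":0,"tx":-0.1,"ty":-1.57,"tz":1.82,"fingers":1},{"rx":0,"ry":0,"rz":0,"tx":0,"ty":0,"tz":0,"fingers":1},{"rx":0,"ry":0,"rz":0,"tx":0,"ty":0,"tz":0,"fingers":1}]' && python3 -m handwheel '[{"rx":0,"ry":0,"rz":0,"tx":0,"ty":-0.18,"tz":0.24,"fingers":1},{"rx":0,"ry":0,"rz":0,"tx":0,"ty":-0.18,"tz":0.24,"fingers":1},{"rx":0,"ry":0,"rz":0,"tx":0,"ty":0,"tz":0,"fingers":1},{"rx":0,"ry":0,"rz":0,"tx":0,"ty":0,"tz":0,"fingers":1}]' && python3 -c "
from h import *
print(Ro.from_quat(read_state()['orientation']).as_matrix().round(3))"
```

```text
clock: 10.05
eef_pos: [0.5469, -0.0122, 0.0645]
orientation: [0.618, 0.721, 0.245, 0.195]
wrist_force: [1.2, -0.0, -0.6]
opening: 0.0219
grip_force: 25.0
clock: 10.38
eef_pos: [0.5474, -0.0124, 0.0616]
orientation: [0.618, 0.722, 0.245, 0.194]
wrist_force: [1.1, 0.5, -1.7]
opening: 0.0217
grip_force: 25.0
[[-0.161  0.797  0.582]
 [ 0.987  0.116  0.113]
 [ 0.023  0.592 -0.805]]
```

```bash
python3 -m handwheel '[{"rx":0,"ry":-0.01,"rz":0,"tx":0,"ty":-0.6,"tz":0.8,"fingers":1},{"rx":0,"ry":-0.01,"rz":0,"tx":0,"ty":-0.6,"tz":0.8,"fingers":1},{"rx":0,"ry":0,"rz":0,"tx":0,"ty":0,"tz":0,"fingers":1},{"rx":0,"ry":0,"rz":0,"tx":0,"ty":0,"tz":0,"fingers":1}]' && python3 -c "
from h import *
s=read_state();print(Ro.from_quat(s['orientation']).as_matrix().round(3),s['joint_pos'],delta(np.array(s['eef_pos'])*[1,1,0]+[0,0,.028]))"
```

```text
clock: 10.72
eef_pos: [0.5552, -0.0144, 0.0496]
orientation: [0.622, 0.721, 0.238, 0.191]
wrist_force: [-0.1, -0.1, -1.0]
opening: 0.0222
grip_force: 25.0
[[-0.152  0.806  0.572]
 [ 0.988  0.112  0.105]
 [ 0.021  0.581 -0.813]] [-0.415674    0.7495888   2.19136005  2.32744942  0.46710268 -2.85387921] [-0.05 -1.25  1.75]
```

Joint 6 has wound up near its range limit, because an outward tilt at this radius pushes joint 5 through zero. New plan: go back up, untilt, stand the rail upright on its edge on the bench, let go, and topple it onto its dark face with the closed fingers.

```bash
python3 -m handwheel '[{"rx":0,"ry":0,"rz":0,"tx":0,"ty":1.3,"tz":-1.8,"fingers":1},{"rx":0,"ry":0,"rz":0,"tx":0,"ty":1.3,"tz":-1.8,"fingers":1},{"rx":0,"ry":0,"rz":0,"tx":0,"ty":1.3,"tz":-1.8,"fingers":1},{"rx":0,"ry":0,"rz":0,"tx":0,"ty":1.3,"tz":-1.8,"fingers":1},{"rx":0,"ry":0,"rz":0,"tx":0,"ty":1.3,"tz":-1.8,"fingers":1},{"rx":0,"ry":0,"rz":0,"tx":0,"ty":1.3,"tz":-1.8,"fingers":1},{"rx":0,"ry":0,"rz":0,"tx":0,"ty":0,"tz":0,"fingers":1}]' && python3 -m handwheel '[{"rx":0.05,"ry":0,"rz":0,"tx":0,"ty":0,"tz":0,"fingers":1},{"rx":0.05,"ry":0,"rz":0,"tx":0,"ty":0,"tz":0,"fingers":1},{"rx":0.05,"ry":0,"rz":0,"tx":0,"ty":0,"tz":0,"fingers":1},{"rx":0.05,"ry":0,"rz":0,"tx":0,"ty":0,"tz":0,"fingers":1},{"rx":0.05,"ry":0,"rz":0,"tx":0,"ty":0,"tz":0,"fingers":1},{"rx":0.05,"ry":0,"rz":0,"tx":0,"ty":0,"tz":0,"fingers":1},{"rx":0.05,"ry":0,"rz":0,"tx":0,"ty":0,"tz":0,"fingers":1},{"rx":0.05,"ry":0,"rz":0,"tx":0,"ty":0,"tz":0,"fingers":1},{"rx":0.05,"ry":0,"rz":0,"tx":0,"ty":0,"tz":0,"fingers":1},{"rx":0.05,"ry":0,"rz":0,"tx":0,"ty":0,"tz":0,"fingers":1},{"rx":0.05,"ry":0,"rz":0,"tx":0,"ty":0,"tz":0,"fingers":1},{"rx":0.05,"ry":0,"rz":0,"tx":0,"ty":0,"tz":0,"fingers":1},{"rx":0,"ry":0,"rz":0,"tx":0,"ty":0,"tz":0,"fingers":1}]' && python3 -c "
from h import *
s=read_state();print(Ro.from_quat(s['orientation']).as_matrix().round(3),np.round(s['joint_pos'],3))"
```

```text
clock: 11.3
eef_pos: [0.5571, -0.0162, 0.1762]
orientation: [0.621, 0.721, 0.24, 0.193]
wrist_force: [0.2, -0.7, -2.1]
opening: 0.0222
grip_force: 25.0
clock: 12.38
eef_pos: [0.5576, -0.0127, 0.1718]
orientation: [0.648, 0.761, 0.039, 0.011]
wrist_force: [1.6, 0.6, -1.4]
opening: 0.0224
grip_force: 25.0
[[-0.161  0.985  0.067]
 [ 0.986  0.158  0.044]
 [ 0.033  0.073 -0.997]] [-0.257  0.481  1.705  0.076  0.903 -0.463]
```

```bash
python3 -m handwheel '[{"rx":0.037,"ry":-0.017,"rz":0,"tx":0,"ty":0,"tz":0,"fingers":1},{"rx":0.037,"ry":-0.016,"rz":0,"tx":0,"ty":0,"tz":0,"fingers":1},{"rx":0,"ry":0,"rz":0,"tx":0,"ty":0,"tz":2.8,"fingers":1},{"rx":0,"ry":0,"rz":0,"tx":0,"ty":0,"tz":2.8,"fingers":1},{"rx":0,"ry":0,"rz":0,"tx":0,"ty":0,"tz":2.8,"fingers":1},{"rx":0,"ry":0,"rz":0,"tx":0,"ty":0,"tz":2.8,"fingers":1},{"rx":0,"ry":0,"rz":0,"tx":0,"ty":0,"tz":2.4,"fingers":1},{"rx":0,"ry":0,"rz":0,"tx":0,"ty":0,"tz":0,"fingers":1},{"rx":0,"ry":0,"rz":0,"tx":0,"ty":0,"tz":0,"fingers":1}]' && python3 -c "
from h import *
s=read_state();print(Ro.from_quat(s['orientation']).as_matrix().round(3))"
```

```text
clock: 13.13
eef_pos: [0.5543, -0.0133, 0.0352]
orientation: [0.649, 0.761, -0.001, -0.002]
wrist_force: [-0.5, 1.0, -1.4]
opening: 0.0221
grip_force: 25.0
[[-0.158  0.988 -0.004]
 [ 0.988  0.158 -0.   ]
 [ 0.001 -0.004 -1.   ]]
```

Upright and level. Next I lower it to contact in small rows.

```bash
python3 -m handwheel '[{"rx":0,"ry":0,"rz":0,"tx":0,"ty":0,"tz":0.6,"fingers":1},{"rx":0,"ry":0,"rz":0,"tx":0,"ty":0,"tz":0.3,"fingers":1},{"rx":0,"ry":0,"rz":0,"tx":0,"ty":0,"tz":0.15,"fingers":1},{"rx":0,"ry":0,"rz":0,"tx":0,"ty":0,"tz":0.15,"fingers":1},{"rx":0,"ry":0,"rz":0,"tx":0,"ty":0,"tz":0,"fingers":1},{"rx":0,"ry":0,"rz":0,"tx":0,"ty":0,"tz":0,"fingers":1}]'
```

```text
clock: 13.63
eef_pos: [0.5568, -0.0141, 0.0253]
orientation: [0.649, 0.761, -0.001, 0.001]
wrist_force: [-0.3, -0.3, -1.2]
opening: 0.0219
grip_force: 25.0
```

```bash
python3 -m handwheel '[{"rx":0,"ry":0,"rz":0,"tx":0,"ty":0,"tz":0.15,"fingers":1},{"rx":0,"ry":0,"rz":0,"tx":0,"ty":0,"tz":0.1,"fingers":1},{"rx":0,"ry":0,"rz":0,"tx":0,"ty":0,"tz":0,"fingers":1},{"rx":0,"ry":0,"rz":0,"tx":0,"ty":0,"tz":0,"fingers":1}]'
```

```text
clock: 13.97
eef_pos: [0.5568, -0.0141, 0.0229]
orientation: [0.649, 0.761, -0.001, 0.001]
wrist_force: [-0.7, 0.9, 4.3]
opening: 0.0218
grip_force: 25.0
```

```bash
python3 -m handwheel '[{"rx":0,"ry":0,"rz":0,"tx":0,"ty":0,"tz":0,"fingers":6},{"rx":0,"ry":0,"rz":0,"tx":0,"ty":0,"tz":0,"fingers":6},{"rx":0,"ry":0,"rz":0,"tx":0,"ty":0,"tz":0,"fingers":6},{"rx":0,"ry":0,"rz":0,"tx":0,"ty":0,"tz":0,"fingers":6},{"rx":0,"ry":0,"rz":0,"tx":0,"ty":0,"tz":0,"fingers":6},{"rx":0,"ry":0,"rz":0,"tx":0,"ty":0,"tz":0,"fingers":6},{"rx":0,"ry":0,"rz":0,"tx":0,"ty":0,"tz":-1,"fingers":6},{"rx":0,"ry":0,"rz":0,"tx":0,"ty":0,"tz":-2.5,"fingers":6},{"rx":0,"ry":0,"rz":0,"tx":0,"ty":0,"tz":-2.5,"fingers":6},{"rx":0,"ry":0,"rz":0,"tx":0,"ty":0,"tz":-2,"fingers":6},{"rx":0,"ry":0,"rz":0,"tx":0,"ty":2.5,"tz":0,"fingers":0},{"rx":0,"ry":0,"rz":0,"tx":0,"ty":2.5,"tz":0,"fingers":0},{"rx":0,"ry":0,"rz":0,"tx":0,"ty":0,"tz":0,"fingers":0},{"rx":0,"ry":0,"rz":0,"tx":0,"ty":0,"tz":0,"fingers":0},{"rx":0,"ry":0,"rz":0,"tx":0,"ty":0,"tz":0,"fingers":0},{"rx":0,"ry":0,"rz":0,"tx":0,"ty":0,"tz":0,"fingers":0},{"rx":0,"ry":0,"rz":0,"tx":0,"ty":0,"tz":0,"fingers":0},{"rx":0,"ry":0,"rz":0,"tx":0,"ty":0,"tz":0,"fingers":0},{"rx":0,"ry":0,"rz":0,"tx":0,"ty":0,"tz":0,"fingers":0}]'
python3 - <<'E'
from h import *
im,p=shot("side","stand"); b=im[90:290,130:380]; cv2.imwrite("pics/stand_b.png",cv2.resize(b,(750,600)))
E
```

```text
clock: 15.55
eef_pos: [0.6053, -0.006, 0.1023]
orientation: [0.649, 0.761, -0.001, 0.001]
wrist_force: [0.5, 1.1, 0.8]
opening: 0.0078
grip_force: 0.0
```

View pics/stand_b.png

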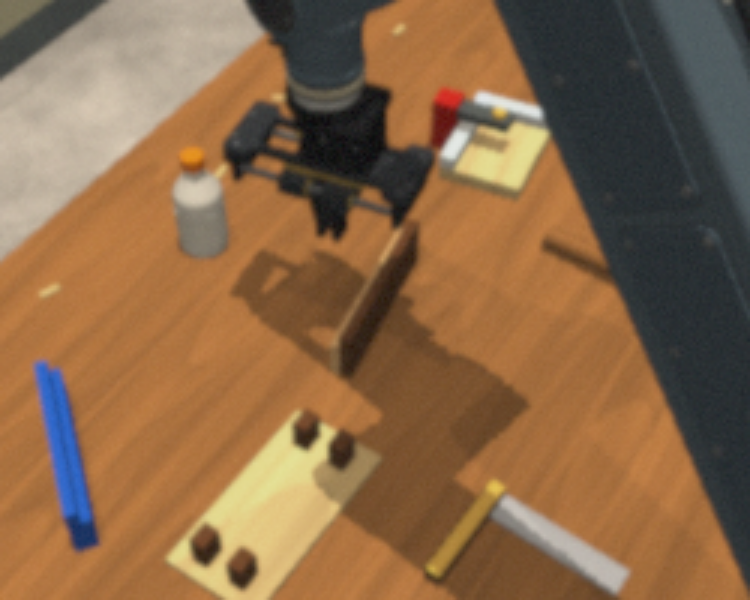

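The rail stands on its edge, let go, at (375,300), with the hand behind it and the glue well clear. Next I lower the closed fingers and push the top edge over.

```bash
python3 -m handwheel '[{"rx":0,"ry":0,"rz":0,"tx":0,"ty":0,"tz":2.6,"fingers":0},{"rx":0,"ry":0,"rz":0,"tx":0,"ty":0,"tz":2.6,"fingers":0},{"rx":0,"ry":0,"rz":0,"tx":0,"ty":-0.6,"tz":0,"fingers":0},{"rx":0,"ry":0,"rz":0,"tx":0,"ty":-0.6,"tz":0,"fingers":0},{"rx":0,"ry":0,"rz":0,"tx":0,"ty":-0.6,"tz":0,"fingers":0},{"rx":0,"ry":0,"rz":0,"tx":0,"ty":-0.6,"tz":0,"fingers":0},{"rx":0,"ry":0,"rz":0,"tx":0,"ty":-0.6,"tz":0,"fingers":0},{"rx":0,"ry":0,"rz":0,"tx":0,"ty":-0.6,"tz":0,"fingers":0},{"rx":0,"ry":0,"rz":0,"tx":0,"ty":-0.6,"tz":0,"fingers":0},{"rx":0,"ry":0,"rz":0,"tx":0,"ty":-0.6,"tz":0,"fingers":0},{"rx":0,"ry":0,"rz":0,"tx":0,"ty":-0.6,"tz":0,"fingers":0},{"rx":0,"ry":0,"rz":0,"tx":0,"ty":0,"tz":0,"fingers":0},{"rx":0,"ry":0,"rz":0,"tx":0,"ty":0,"tz":0,"fingers":0}]' && python3 -m handwheel '[{"rx":0,"ry":0,"rz":0,"tx":2.5,"ty":0,"tz":-3,"fingers":8.7},{"rx":0,"ry":0,"rz":0,"tx":2.5,"ty":0,"tz":-3,"fingers":8.7},{"rx":0,"ry":0,"rz":0,"tx":2.5,"ty":0,"tz":-3,"fingers":8.7},{"rx":0,"ry":0,"rz":0,"tx":2,"ty":0,"tz":-1,"fingers":8.7},{"rx":0,"ry":0,"rz":0,"tx":0,"ty":0,"tz":0,"fingers":8.7},{"rx":0,"ry":0,"rz":0,"tx":0,"ty":0,"tz":0,"fingers":8.7},{"rx":0,"ry":0,"rz":0,"tx":0,"ty":0,"tz":0,"fingers":8.7}]'
python3 - <<'E'
from h import *
im,p=shot("top","lay"); im2,_=shot("side","lays")
cv2.imwrite("pics/lay_b.png",np.hstack([cv2.resize(im[150:270,180:300],(400,400)),cv2.resize(im2[90:260,140:310],(400,400))]))
E
```

```text
clock: 16.68
eef_pos: [0.5522, -0.0147, 0.0504]
orientation: [0.649, 0.761, -0.001, 0.001]
wrist_force: [-0.1, 0.3, 0.7]
opening: 0.0007
grip_force: 0.0
clock: 17.27
eef_pos: [0.5374, 0.0791, 0.1495]
orientation: [0.649, 0.761, -0.001, 0.001]
wrist_force: [0.5, -0.3, 0.0]
opening: 0.0394
grip_force: 0.0
```

View pics/lay_b.png

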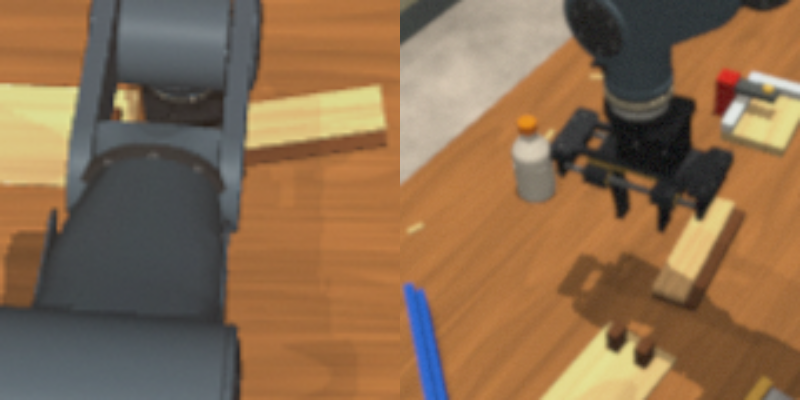

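The rail lies flat, pale face up, with the rebate on the robot side. I'll fly back along it and measure its pose with the wrist camera.

```bash
python3 -m handwheel '[{"rx":0,"ry":0,"rz":0,"tx":-3.5,"ty":-0.6,"tz":-0.6,"fingers":8.7},{"rx":0,"ry":0,"rz":0,"tx":-3.5,"ty":-0.6,"tz":-0.6,"fingers":8.7},{"rx":0,"ry":0,"rz":0,"tx":-3.5,"ty":-0.6,"tz":-0.6,"fingers":8.7},{"rx":0,"ry":0,"rz":0,"tx":-3.5,"ty":-0.6,"tz":-0.6,"fingers":8.7},{"rx":0,"ry":0,"rz":0,"tx":-3.5,"ty":-0.6,"tz":-0.6,"fingers":8.7},{"rx":0,"ry":0,"rz":0,"tx":0,"ty":0,"tz":0,"fingers":8.7},{"rx":0,"ry":0,"rz":0,"tx":0,"ty":0,"tz":0,"fingers":8.7}]'
python3 - <<'E'
from h import *
im,p=shot("wrist","wrail")
hsv=cv2.cvtColor(im,cv2.COLOR_BGR2HSV)
m=((hsv[...,0]>20)&(hsv[...,0]<35)&(hsv[...,1]<150)&(hsv[...,2]>150)).astype(np.uint8); m[230:]=0
m=cv2.morphologyEx(m,cv2.MORPH_OPEN,np.ones((3,3)))
n,l,st,c=cv2.connectedComponentsWithStats(m)
for i in range(1,n):
    if st[i,4]>200: print(st[i].tolist(),c[i])
cv2.imwrite("pics/wrail_b.png",cv2.resize(im,(640,480)))
E
```

```text
clock: 17.95
eef_pos: [0.5353, -0.1011, 0.1798]
orientation: [0.651, 0.759, -0.001, 0.001]
wrist_force: [-0.3, 0.2, -0.2]
opening: 0.0854
grip_force: 0.0
[234, 6, 46, 100, 3824] [257.79864017  49.05622385]
[237, 106, 38, 39, 1017] [252.39331367 128.30285152]
```

View pics/wrail_b.png

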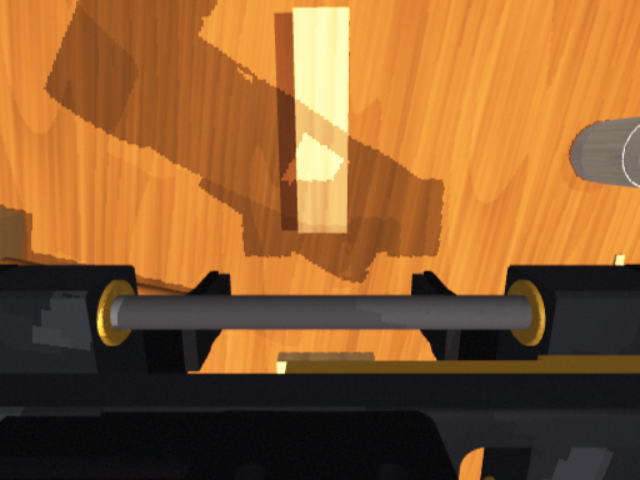

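The view shows the rail's pale face at columns 293–349, rows 7–233. Its dark rebate ledge is on the left, which is the robot side. My ten views are used up, so from here I work by numbers only.

```bash
cat > rail.py <<'E'
from h import *
def line(W):
    vx,vy,x,y=cv2.fitLine(np.float32(W),cv2.DIST_HUBER,0,1e-4,1e-4).ravel(); r=(np.array(W)-[x,y])@[-vy,vx]; return np.array([x,y]),np.array([vx,vy]),r.std()*1e3
E
python3 - <<'E'
from rail import *
im=cv2.imread("pics/wrail.png"); p=np.load("pics/wrail.npy",allow_pickle=True).item()
hsv=cv2.cvtColor(im,cv2.COLOR_BGR2HSV)
m=(hsv[...,0]>20)&(hsv[...,0]<35)&(hsv[...,1]<150)&(hsv[...,2]>150)
rows=range(12,95)
W=lambda c,r:ray(p,(c,r),.022)[:2]
Rt=line([W(np.where(m[r,220:300])[0].max()+220.5,r) for r in rows])
Lf=line([W(np.where(m[r,220:300])[0].min()+219.5,r) for r in rows])
Fe=line([W(c,np.where(m[:60,c])[0].min()-.5) for c in range(240,276)])
for a in(Rt,Lf,Fe): print(np.degrees(np.arctan2(a[1][1],a[1][0])).round(2),a[2].round(2))
X=lambda a,b:a[0]+a[1]*np.linalg.solve(np.c_[a[1],-b[1]],b[0]-a[0])[0]
print("corner full/+y",X(Rt,Fe),"step/+y",X(Lf,Fe), "near-end full",W(347/1.25,232.5/1.25),"near step",W(299/1.25,233/1.25))
E
```

```text
-80.21 0.31
-80.57 5.71
8.72 0.0
corner full/+y [0.5290252  0.07479295] step/+y [0.4859227  0.06818181] near-end full [ 0.55858518 -0.1024455 ] near step [ 0.51609753 -0.10944861]
```

```bash
python3 -m handwheel '[{"rx":0,"ry":0,"rz":-0.014,"tx":0,"ty":0,"tz":0,"fingers":8.7},{"rx":0,"ry":0,"rz":0,"tx":3.4,"ty":-0.2,"tz":2.2,"fingers":8.7},{"rx":0,"ry":0,"rz":0,"tx":3.4,"ty":-0.2,"tz":2.2,"fingers":8.7},{"rx":0,"ry":0,"rz":0,"tx":3.4,"ty":-0.2,"tz":2.2,"fingers":8.7},{"rx":0,"ry":0,"rz":0,"tx":3.2,"ty":-0.2,"tz":2.2,"fingers":8.7},{"rx":0,"ry":0,"rz":0,"tx":0,"ty":0,"tz":0,"fingers":8.7},{"rx":0,"ry":0,"rz":0,"tx":0,"ty":0,"tz":0,"fingers":8.7}]' && python3 -c "
from h import *
s=read_state();q=s['orientation'];print(delta([.506,.0304,.004]),'yaw',2*np.arctan2(q[1],q[0])-np.pi/2,s['opening'])"
```

```text
clock: 18.58
eef_pos: [0.5021, 0.0354, 0.0906]
orientation: [0.641, 0.767, -0.002, -0.001]
wrist_force: [-0.1, -1.0, -0.3]
opening: 0.0871
grip_force: 0.0
[-0.55  0.33  8.66] yaw 0.1781498497201488 0.08709442568338917
```

```bash
python3 -m handwheel '[{"rx":0,"ry":0,"rz":0.01,"tx":-0.55,"ty":0.33,"tz":2,"fingers":8.7},{"rx":0,"ry":0,"rz":0,"tx":0,"ty":0,"tz":2,"fingers":8.7},{"rx":0,"ry":0,"rz":0,"tx":0,"ty":0,"tz":2,"fingers":8.7},{"rx":0,"ry":0,"rz":0,"tx":0,"ty":0,"tz":1.5,"fingers":8.7},{"rx":0,"ry":0,"rz":0,"tx":0,"ty":0,"tz":0.7,"fingers":8.7},{"rx":0,"ry":0,"rz":0,"tx":0,"ty":0,"tz":0.4,"fingers":8.7},{"rx":0,"ry":0,"rz":0,"tx":0,"ty":0,"tz":0,"fingers":8.7},{"rx":0,"ry":0,"rz":0,"tx":0,"ty":0,"tz":0,"fingers":8.7}]' && python3 -c "
from h import *
s=read_state();q=s['orientation'];print(delta([.506,.0304,.003]),'yaw',2*np.arctan2(q[1],q[0])-np.pi/2,s['opening'])"
```

```text
clock: 19.25
eef_pos: [0.5097, 0.027, 0.0068]
orientation: [0.648, 0.762, -0.0, 0.002]
wrist_force: [0.1, 0.3, 0.7]
opening: 0.0869
grip_force: 0.0
[ 0.39 -0.31  0.38] yaw 0.16203555045307838 0.08689177888437857
```

```bash
python3 -m handwheel '[{"rx":0,"ry":0,"rz":0,"tx":0.2,"ty":-0.2,"tz":0.3,"fingers":8.7},{"rx":0,"ry":0,"rz":0,"tx":0,"ty":0,"tz":0,"fingers":8.7},{"rx":0,"ry":0,"rz":0,"tx":0,"ty":0,"tz":0,"fingers":5},{"rx":0,"ry":0,"rz":0,"tx":0,"ty":0,"tz":0,"fingers":5},{"rx":0,"ry":0,"rz":0,"tx":0,"ty":0,"tz":0,"fingers":5},{"rx":0,"ry":0,"rz":0,"tx":0,"ty":0,"tz":0,"fingers":5},{"rx":0,"ry":0,"rz":0,"tx":0,"ty":0,"tz":0,"fingers":5},{"rx":0,"ry":0,"rz":0,"tx":0,"ty":0,"tz":0,"fingers":5},{"rx":0,"ry":0,"rz":0,"tx":0,"ty":0,"tz":0,"fingers":5},{"rx":0,"ry":0,"rz":0,"tx":0,"ty":0,"tz":0,"fingers":5}]' 50 && python3 -c "
from h import *
s=read_state();q=s['orientation'];print(delta([.506,.0304,.003]),'yaw',2*np.arctan2(q[1],q[0])-np.pi/2,s['opening'])"
```

```text
clock: 20.08
eef_pos: [0.5069, 0.029, 0.0033]
orientation: [0.648, 0.762, -0.001, 0.001]
wrist_force: [0.7, 0.7, 2.4]
opening: 0.0596
grip_force: 50.0
[ 0.16 -0.06  0.03] yaw 0.16212092243245646 0.05955739597513473
```

```bash
python3 -m handwheel '[{"rx":0,"ry":-0.01,"rz":0,"tx":0,"ty":0,"tz":-0.7,"fingers":5},{"rx":0,"ry":-0.01,"rz":0,"tx":0,"ty":0,"tz":-0.8,"fingers":5},{"rx":0,"ry":0,"rz":0,"tx":0,"ty":0,"tz":-0.8,"fingers":5},{"rx":0,"ry":0,"rz":0,"tx":-2.2,"ty":0.12,"tz":0,"fingers":5},{"rx":0,"ry":0,"rz":0,"tx":-2.2,"ty":0.12,"tz":0,"fingers":5},{"rx":0,"ry":0,"rz":0,"tx":-2.2,"ty":0.12,"tz":0,"fingers":5},{"rx":0,"ry":0,"rz":0,"tx":-2.2,"ty":0.12,"tz":0,"fingers":5},{"rx":0,"ry":0,"rz":0.012,"tx":0,"ty":0,"tz":0,"fingers":5},{"rx":0,"ry":0,"rz":0,"tx":0,"ty":0,"tz":0,"fingers":5},{"rx":0,"ry":0,"rz":0,"tx":0,"ty":0,"tz":0,"fingers":5}]'
python3 - <<'E'
from h import *
s=read_state();R=Ro.from_quat(s['orientation']).as_matrix();print(R.round(3),delta([.5308,-.0806,.0265]),'yaw',np.arctan2(-R[0,0],R[1,0]))
im,p=shot("top","pre"); im2,p2=shot("side","pres")
# rail pale-face visibility: side view. predicted corners of the full-edge top at both ends
t=np.array(s["eef_pos"]); 
for nm,pp,I in(("top",p,im),("side",p2,im2)):
    for y in(-.139,-.10,-.05,.041):
        for x in(-.03,-.014,.03):
            X=t+R@np.array([y,x,.003-(.022 if x>-.03 else .012)]); uv=proj(pp,X); c=I[int(uv[1]),int(uv[0])]; print(nm,y,x,uv.round(1),c.tolist())
E
```

```text
clock: 20.92
eef_pos: [0.5248, -0.0563, 0.0286]
orientation: [0.652, 0.758, -0.007, 0.008]
wrist_force: [0.3, 0.3, -1.3]
opening: 0.0598
grip_force: 50.0
[[-0.149  0.989  0.003]
 [ 0.989  0.149 -0.022]
 [-0.022 -0.    -1.   ]] [-2.49  0.23  0.26] yaw 0.14992916754739782
top -0.139 -0.03 [322.3 188.5] [51, 83, 128]
top -0.139 -0.014 [322.  183.4] [83, 134, 175]
top -0.139 0.03 [320.  170.1] [105, 167, 198]
top -0.1 -0.03 [310.5 190.1] [49, 80, 124]
top -0.1 -0.014 [310.1 185. ] [116, 177, 208]
top -0.1 0.03 [308.2 171.7] [81, 123, 159]
top -0.05 -0.03 [295.3 192.1] [89, 84, 77]
top -0.05 -0.014 [294.8 187. ] [76, 74, 69]
top -0.05 0.03 [293.  173.7] [129, 124, 114]
top 0.041 -0.03 [267.7 195.8] [106, 100, 90]
top 0.041 -0.014 [267.1 190.7] [97, 90, 83]
top 0.041 0.03 [265.3 177.3] [57, 56, 55]
side -0.139 -0.03 [295.6 154.7] [62, 97, 128]
side -0.139 -0.014 [291.2 151.2] [55, 78, 91]
side -0.139 0.03 [278.9 147.5] [70, 77, 79]
side -0.1 -0.03 [291.4 162.4] [42, 38, 37]
side -0.1 -0.014 [287.  158.9] [21, 20, 20]
side -0.1 0.03 [274.5 155.1] [30, 19, 27]
side -0.05 -0.03 [285.9 172.8] [34, 39, 32]
side -0.05 -0.014 [281.3 169.2] [37, 41, 40]
side -0.05 0.03 [268.6 165.2] [38, 39, 40]
side 0.041 -0.03 [275.1 192.9] [32, 46, 72]
side 0.041 -0.014 [270.3 189.2] [81, 125, 161]
side 0.041 0.03 [257.1 184.8] [49, 80, 112]
```

```bash
python3 -m handwheel '[{"rx":0,"ry":0,"rz":0,"tx":-1.25,"ty":0.1,"tz":0.2,"fingers":5},{"rx":0,"ry":0,"rz":0,"tx":-1.25,"ty":0.1,"tz":0.2,"fingers":5},{"rx":0,"ry":0,"rz":0,"tx":-0.8,"ty":0,"tz":0,"fingers":5},{"rx":0,"ry":0,"rz":0,"tx":-0.8,"ty":0,"tz":0,"fingers":5},{"rx":0,"ry":0,"rz":0,"tx":-0.8,"ty":0,"tz":0,"fingers":5},{"rx":0,"ry":0,"rz":0,"tx":-0.6,"ty":0,"tz":0,"fingers":5},{"rx":0,"ry":0,"rz":0,"tx":0,"ty":0,"tz":0,"fingers":5}]'
cat > j.py <<'E'
from h import *
yaw=.1505; J=np.array([[np.cos(yaw),-np.sin(yaw)],[np.sin(yaw),np.cos(yaw)]]); O=np.array([.6067,-.3412])
def rep():
    s=read_state();R=Ro.from_quat(s['orientation']).as_matrix();q=np.array(s['eef_pos'])
    h=J.T@(q[:2]-O)+[.03,-.139]; f=np.array(s['wrist_force'])
    print("heel jig mm",(1e3*h).round(1),"tcpz",q[2].round(4),"dyaw",(np.arctan2(-R[0,0],R[1,0])-yaw).round(4),"pitch",R[2,0].round(4),"F jig",(J.T@f[:2]).round(1),f[2].round(1),"clock",s["clock"])
if __name__=="__main__": rep()
E
python3 j.py
```

```text
clock: 21.6
eef_pos: [0.5363, -0.1127, 0.0255]
orientation: [0.653, 0.758, -0.007, 0.009]
wrist_force: [0.1, -0.1, -1.5]
opening: 0.0591
grip_force: 50.0
heel jig mm [-5.3 97.5] tcpz 0.0255 dyaw -0.0021 pitch -0.0235 F jig [ 0.1 -0.1] -1.5 clock 21.6
```

```bash
python3 -m handwheel '[{"rx":0,"ry":0,"rz":0,"tx":-1,"ty":0,"tz":0,"fingers":5},{"rx":0,"ry":0,"rz":0,"tx":-1,"ty":0,"tz":0,"fingers":5},{"rx":0,"ry":0,"rz":0,"tx":-1,"ty":0,"tz":0,"fingers":5},{"rx":0,"ry":0,"rz":0,"tx":-1,"ty":0,"tz":0,"fingers":5},{"rx":0,"ry":0,"rz":0,"tx":-1,"ty":0,"tz":0,"fingers":5},{"rx":0,"ry":0,"rz":0,"tx":0,"ty":0,"tz":0,"fingers":5}]' >/dev/null && python3 j.py && python3 -m handwheel '[{"rx":0,"ry":0,"rz":0,"tx":-1,"ty":0,"tz":0,"fingers":5},{"rx":0,"ry":0,"rz":0,"tx":-1,"ty":0,"tz":0,"fingers":5},{"rx":0,"ry":0,"rz":0,"tx":-1,"ty":0,"tz":0,"fingers":5},{"rx":0,"ry":0,"rz":0,"tx":0,"ty":0,"tz":0,"fingers":5}]' >/dev/null && python3 j.py
```

```text
heel jig mm [-4.8 46.4] tcpz 0.0268 dyaw -0.0023 pitch -0.0247 F jig [ 0.8 -1.2] -0.9 clock 22.1
heel jig mm [-4.8 16.5] tcpz 0.0275 dyaw -0.0018 pitch -0.025 F jig [ 0.9 -0.3] -0.8 clock 22.4333
```

```bash
python3 -m handwheel '[{"rx":0,"ry":0.012,"rz":0,"tx":0,"ty":0,"tz":0.1,"fingers":5},{"rx":0,"ry":0.012,"rz":0,"tx":0,"ty":0,"tz":0.1,"fingers":5},{"rx":0,"ry":0,"rz":0,"tx":0,"ty":0,"tz":0.2,"fingers":5},{"rx":0,"ry":0,"rz":0,"tx":0,"ty":0,"tz":0.1,"fingers":5},{"rx":0,"ry":0,"rz":0,"tx":0,"ty":0,"tz":0,"fingers":5},{"rx":0,"ry":0,"rz":0,"tx":0,"ty":0,"tz":0,"fingers":5}]' >/dev/null && python3 j.py && python3 -m handwheel '[{"rx":0,"ry":0,"rz":0,"tx":0,"ty":0,"tz":0.07,"fingers":5},{"rx":0,"ry":0,"rz":0,"tx":0,"ty":0,"tz":0,"fingers":5},{"rx":0,"ry":0,"rz":0,"tx":0,"ty":0,"tz":0,"fingers":5}]' >/dev/null && python3 j.py
```

```text
heel jig mm [-5.8 19.7] tcpz 0.0221 dyaw 0.0001 pitch 0.0017 F jig [-1.3  0.2] -0.9 clock 22.9333
heel jig mm [-5.7 19.6] tcpz 0.0216 dyaw -0.0001 pitch 0.0015 F jig [0.5 0.5] -0.3 clock 23.1833
```

```bash
python3 -m handwheel '[{"rx":0,"ry":0,"rz":0,"tx":0,"ty":0,"tz":0.05,"fingers":5},{"rx":0,"ry":0,"rz":0,"tx":0,"ty":0,"tz":0,"fingers":5},{"rx":0,"ry":0,"rz":0,"tx":0,"ty":0,"tz":0,"fingers":5}]' >/dev/null && python3 j.py && python3 -m handwheel '[{"rx":0,"ry":0,"rz":0,"tx":-0.3,"ty":0.15,"tz":0,"fingers":5},{"rx":0,"ry":0,"rz":0,"tx":-0.3,"ty":0.15,"tz":0,"fingers":5},{"rx":0,"ry":0,"rz":0,"tx":-0.3,"ty":0,"tz":0,"fingers":5},{"rx":0,"ry":0,"rz":0,"tx":-0.2,"ty":0,"tz":0,"fingers":5},{"rx":0,"ry":0,"rz":0,"tx":0,"ty":0,"tz":0,"fingers":5},{"rx":0,"ry":0,"rz":0,"tx":0,"ty":0,"tz":0,"fingers":5}]' >/dev/null && python3 j.py
```

```text
heel jig mm [-5.6 19.5] tcpz 0.0213 dyaw -0.0003 pitch 0.0015 F jig [-0.3  0.8] 1.7 clock 23.4333
heel jig mm [-2.4  7.6] tcpz 0.0212 dyaw -0.0005 pitch 0.0003 F jig [-0.1  1.8] 4.0 clock 23.9333
```

```bash
W='{"rx":0,"ry":0,"rz":0,"tx":0,"ty":0,"tz":0,"fingers":5}'; python3 -m handwheel '[{"rx":0,"ry":0,"rz":0,"tx":-0.1,"ty":0.1,"tz":0,"fingers":5},{"rx":0,"ry":0,"rz":0,"tx":-0.1,"ty":0.05,"tz":0,"fingers":5},{"rx":0,"ry":0,"rz":0,"tx":0,"ty":0,"tz":0,"fingers":5},{"rx":0,"ry":0,"rz":0,"tx":0,"ty":0,"tz":0,"fingers":5}]' >/dev/null && python3 j.py && python3 -m handwheel '[{"rx":0,"ry":0,"rz":0,"tx":0,"ty":0.05,"tz":0,"fingers":5},{"rx":0,"ry":0,"rz":0,"tx":0,"ty":0,"tz":0,"fingers":5},{"rx":0,"ry":0,"rz":0,"tx":0,"ty":0,"tz":0,"fingers":5}]' >/dev/null && python3 j.py && python3 -m handwheel '[{"rx":0,"ry":0,"rz":0,"tx":0,"ty":0.05,"tz":0,"fingers":5},{"rx":0,"ry":0,"rz":0,"tx":0,"ty":0,"tz":0,"fingers":5},{"rx":0,"ry":0,"rz":0,"tx":0,"ty":0,"tz":0,"fingers":5}]' >/dev/null && python3 j.py
```

```text
heel jig mm [-2.2  7.3] tcpz 0.0211 dyaw -0.0003 pitch 0.0032 F jig [-2.2  4.5] 6.5 clock 24.2667
heel jig mm [-2.2  7.3] tcpz 0.0211 dyaw -0.0001 pitch 0.0033 F jig [-3.1  3.6] 7.8 clock 24.5167
heel jig mm [-2.1  7.3] tcpz 0.0211 dyaw -0.0002 pitch 0.0036 F jig [-5.7  2.8] 7.8 clock 24.7667
```

```bash
python3 -m handwheel '[{"rx":0,"ry":0,"rz":0,"tx":0,"ty":0,"tz":-0.1,"fingers":5},{"rx":0,"ry":0,"rz":0,"tx":0,"ty":0,"tz":0,"fingers":5},{"rx":0,"ry":0,"rz":0,"tx":0,"ty":0,"tz":0,"fingers":5}]' >/dev/null && python3 j.py && python3 -m handwheel '[{"rx":0,"ry":0,"rz":0,"tx":-0.15,"ty":0,"tz":0,"fingers":5},{"rx":0,"ry":0,"rz":0,"tx":0,"ty":0,"tz":0,"fingers":5},{"rx":0,"ry":0,"rz":0,"tx":0,"ty":0,"tz":0,"fingers":5}]' >/dev/null && python3 j.py
```

```text
heel jig mm [0.1 5.7] tcpz 0.0217 dyaw -0.0004 pitch 0.0005 F jig [-0.1 -0.5] -0.6 clock 25.0167
heel jig mm [0.1 4.3] tcpz 0.0218 dyaw -0.0003 pitch 0.0007 F jig [ 0.5 -1.1] -0.8 clock 25.2667
```

```bash
python3 -m handwheel '[{"rx":0,"ry":0,"rz":0,"tx":-0.1,"ty":0.05,"tz":0,"fingers":5},{"rx":0,"ry":0,"rz":0,"tx":-0.1,"ty":0,"tz":0,"fingers":5},{"rx":0,"ry":0,"rz":0,"tx":0,"ty":0,"tz":0,"fingers":5},{"rx":0,"ry":0,"rz":0,"tx":0,"ty":0,"tz":0,"fingers":5}]' >/dev/null && python3 j.py && python3 -m handwheel '[{"rx":0,"ry":0,"rz":0,"tx":-0.1,"ty":0.1,"tz":0,"fingers":5},{"rx":0,"ry":0,"rz":0,"tx":0,"ty":0,"tz":0,"fingers":5},{"rx":0,"ry":0,"rz":0,"tx":0,"ty":0,"tz":0,"fingers":5}]' >/dev/null && python3 j.py && python3 -m handwheel '[{"rx":0,"ry":0,"rz":0,"tx":-0.05,"ty":0.1,"tz":0,"fingers":5},{"rx":0,"ry":0,"rz":0,"tx":0,"ty":0,"tz":0,"fingers":5},{"rx":0,"ry":0,"rz":0,"tx":0,"ty":0,"tz":0,"fingers":5}]' >/dev/null && python3 j.py
```

```text
heel jig mm [0.4 2.6] tcpz 0.022 dyaw -0.0003 pitch 0.0011 F jig [-0.7 -0.6] -0.7 clock 25.6
heel jig mm [1.2 1.8] tcpz 0.022 dyaw -0.0005 pitch 0.0015 F jig [-0.3 -0.1] -0.5 clock 25.85
heel jig mm [1.4 1.8] tcpz 0.0219 dyaw -0.0007 pitch 0.0026 F jig [-2.8  1.9] -0.1 clock 26.1
```

```bash
python3 -m handwheel '[{"rx":0,"ry":0,"rz":0,"tx":-0.1,"ty":0,"tz":0,"fingers":5},{"rx":0,"ry":0,"rz":0,"tx":0,"ty":0,"tz":0,"fingers":5},{"rx":0,"ry":0,"rz":0,"tx":0,"ty":0,"tz":0,"fingers":5}]' >/dev/null && python3 j.py && python3 -m handwheel '[{"rx":0,"ry":0,"rz":0,"tx":-0.1,"ty":0.03,"tz":0.03,"fingers":5},{"rx":0,"ry":0,"rz":0,"tx":0,"ty":0,"tz":0,"fingers":5},{"rx":0,"ry":0,"rz":0,"tx":0,"ty":0,"tz":0,"fingers":5}]' >/dev/null && python3 j.py
```

```text
heel jig mm [1.4 1.2] tcpz 0.0218 dyaw -0.0005 pitch 0.0031 F jig [-4.2  3.1] -0.3 clock 26.35
heel jig mm [1.4 0.6] tcpz 0.0214 dyaw -0.0003 pitch 0.0038 F jig [-4.   4.1] 0.5 clock 26.6
```

```bash
python3 -m handwheel '[{"rx":0,"ry":0,"rz":0,"tx":-0.1,"ty":0,"tz":0,"fingers":5},{"rx":0,"ry":0,"rz":0,"tx":0,"ty":0,"tz":0,"fingers":5},{"rx":0,"ry":0,"rz":0,"tx":0,"ty":0,"tz":0,"fingers":5}]' >/dev/null && python3 j.py && python3 -m handwheel '[{"rx":0,"ry":0,"rz":0,"tx":-0.1,"ty":0,"tz":0,"fingers":5},{"rx":0,"ry":0,"rz":0,"tx":0,"ty":0,"tz":0,"fingers":5},{"rx":0,"ry":0,"rz":0,"tx":0,"ty":0,"tz":0,"fingers":5}]' >/dev/null && python3 j.py && python3 -m handwheel '[{"rx":0,"ry":0,"rz":0,"tx":-0.1,"ty":0,"tz":0,"fingers":5},{"rx":0,"ry":0,"rz":0,"tx":0,"ty":0,"tz":0,"fingers":5},{"rx":0,"ry":0,"rz":0,"tx":0,"ty":0,"tz":0,"fingers":5}]' >/dev/null && python3 j.py
```

```text
heel jig mm [ 1.4 -0.3] tcpz 0.0214 dyaw -0.0004 pitch 0.004 F jig [-3.6  3. ] 0.3 clock 26.85
heel jig mm [ 1.4 -1.2] tcpz 0.0214 dyaw -0.0003 pitch 0.0041 F jig [-3.9  4. ] 1.5 clock 27.1
heel jig mm [ 1.3 -1.3] tcpz 0.0214 dyaw -0.0004 pitch 0.0055 F jig [-3.5  6.9] 1.0 clock 27.35
```

```bash
python3 -m handwheel '[{"rx":0,"ry":0,"rz":0,"tx":-0.15,"ty":0.02,"tz":0,"fingers":5},{"rx":0,"ry":0,"rz":0,"tx":0,"ty":0,"tz":0,"fingers":5},{"rx":0,"ry":0,"rz":0,"tx":0,"ty":0,"tz":0,"fingers":5}]' >/dev/null && python3 j.py && python3 -m handwheel '[{"rx":0,"ry":0,"rz":0,"tx":-0.1,"ty":0.02,"tz":0,"fingers":5},{"rx":0,"ry":0,"rz":0,"tx":0,"ty":0,"tz":0,"fingers":5},{"rx":0,"ry":0,"rz":0,"tx":0,"ty":0,"tz":0,"fingers":5}]' >/dev/null && python3 j.py
```

```text
heel jig mm [ 1.3 -1.3] tcpz 0.0214 dyaw -0.0005 pitch 0.0078 F jig [-3.8  9.9] 2.5 clock 27.6
heel jig mm [ 1.3 -1.3] tcpz 0.0214 dyaw -0.0006 pitch 0.0093 F jig [-2.7 11.7] 3.8 clock 27.85
```

```bash
python3 -m handwheel '[{"rx":0,"ry":0,"rz":0,"tx":-0.15,"ty":0.04,"tz":0,"fingers":5},{"rx":0,"ry":0,"rz":0,"tx":0,"ty":0,"tz":0,"fingers":5},{"rx":0,"ry":0,"rz":0,"tx":0,"ty":0,"tz":0,"fingers":5}]' >/dev/null && python3 j.py && python3 -m handwheel '[{"rx":0,"ry":0,"rz":0,"tx":-0.1,"ty":0.04,"tz":0,"fingers":5},{"rx":0,"ry":0,"rz":0,"tx":0,"ty":0,"tz":0,"fingers":5},{"rx":0,"ry":0,"rz":0,"tx":0,"ty":0,"tz":0,"fingers":5},{"rx":0,"ry":0,"rz":0,"tx":0,"ty":0,"tz":0,"fingers":5}]' >/dev/null && python3 j.py
```

```text
heel jig mm [ 1.3 -1.3] tcpz 0.0214 dyaw -0.0008 pitch 0.0118 F jig [-3.  15.4] 5.8 clock 28.1
heel jig mm [ 1.3 -1.4] tcpz 0.0214 dyaw -0.001 pitch 0.0134 F jig [-2.5 17.2] 8.2 clock 28.4333
```

```bash
python3 -m handwheel '[{"rx":0,"ry":0,"rz":0,"tx":-0.05,"ty":0.15,"tz":0,"fingers":5},{"rx":0,"ry":0,"rz":0,"tx":0,"ty":0,"tz":0,"fingers":5},{"rx":0,"ry":0,"rz":0,"tx":0,"ty":0,"tz":0,"fingers":5},{"rx":0,"ry":0,"rz":0,"tx":0,"ty":0,"tz":0,"fingers":5}]' >/dev/null && python3 j.py && python3 -m handwheel '[{"rx":0,"ry":0,"rz":0,"tx":0.15,"ty":0,"tz":0,"fingers":5},{"rx":0,"ry":0,"rz":0,"tx":0.15,"ty":-0.05,"tz":0,"fingers":5},{"rx":0,"ry":0,"rz":0,"tx":0.1,"ty":-0.05,"tz":0,"fingers":5},{"rx":0,"ry":0,"rz":0,"tx":0,"ty":0,"tz":0,"fingers":5},{"rx":0,"ry":0,"rz":0,"tx":0,"ty":0,"tz":0,"fingers":5}]' >/dev/null && python3 j.py
```

```text
heel jig mm [ 1.3 -1.3] tcpz 0.0214 dyaw -0.0009 pitch 0.0149 F jig [-6.4 16.9] 8.9 clock 28.7667
heel jig mm [ 1.4 -1.3] tcpz 0.0213 dyaw -0.0006 pitch 0.0085 F jig [-6.6  7. ] 5.0 clock 29.1833
```

```bash
python3 -m handwheel '[{"rx":0,"ry":0,"rz":0,"tx":0.1,"ty":-0.1,"tz":0,"fingers":5},{"rx":0,"ry":0,"rz":0,"tx":0,"ty":0,"tz":0,"fingers":5},{"rx":0,"ry":0,"rz":0,"tx":0,"ty":0,"tz":0,"fingers":5}]' >/dev/null && python3 j.py && python3 -m handwheel '[{"rx":0,"ry":0,"rz":0,"tx":0,"ty":0,"tz":0,"fingers":8},{"rx":0,"ry":0,"rz":0,"tx":0,"ty":0,"tz":0,"fingers":8},{"rx":0,"ry":0,"rz":0,"tx":0,"ty":0,"tz":0,"fingers":8},{"rx":0,"ry":0,"rz":0,"tx":0,"ty":0,"tz":0,"fingers":8},{"rx":0,"ry":0,"rz":0,"tx":0,"ty":0,"tz":0,"fingers":8},{"rx":0,"ry":0,"rz":0,"tx":0,"ty":0,"tz":0,"fingers":8}]' && python3 j.py
```

```text
heel jig mm [ 1.4 -1.3] tcpz 0.0213 dyaw -0.0008 pitch 0.0066 F jig [-4.4  6.9] 2.5 clock 29.4333
clock: 29.93
eef_pos: [0.561, -0.2126, 0.022]
orientation: [0.652, 0.758, 0.001, 0.001]
wrist_force: [-1.1, -0.5, 0.5]
opening: 0.0792
grip_force: 0.0
heel jig mm [ 4.1 -5. ] tcpz 0.022 dyaw -0.0003 pitch -0.0 F jig [-1.1 -0.3] 0.5 clock 29.9333
```

```bash
python3 -m handwheel '[{"rx":0,"ry":0,"rz":0,"tx":0,"ty":0,"tz":-1,"fingers":8},{"rx":0,"ry":0,"rz":0,"tx":0,"ty":0,"tz":-2.5,"fingers":8},{"rx":0,"ry":0,"rz":0,"tx":0,"ty":0,"tz":-3.5,"fingers":8},{"rx":0,"ry":0,"rz":0,"tx":0,"ty":0,"tz":-3.5,"fingers":8},{"rx":0,"ry":0,"rz":0,"tx":0,"ty":0,"tz":-3.5,"fingers":8},{"rx":0,"ry":0,"rz":0,"tx":-3.5,"ty":-0.3,"tz":0,"fingers":8},{"rx":0,"ry":0,"rz":0,"tx":-3.5,"ty":-0.3,"tz":0,"fingers":8},{"rx":0,"ry":0,"rz":0,"tx":-3.5,"ty":-0.3,"tz":0,"fingers":8},{"rx":0,"ry":0,"rz":0,"tx":-3.5,"ty":-0.3,"tz":0,"fingers":8},{"rx":0,"ry":0,"rz":0,"tx":-3.5,"ty":-0.3,"tz":0,"fingers":8},{"rx":0,"ry":0,"rz":0,"tx":0,"ty":0,"tz":0,"fingers":8},{"rx":0,"ry":0,"rz":0,"tx":0,"ty":0,"tz":0,"fingers":8}]'
python3 - <<'E'
from rail import *
im,p=shot("wrist","fin"); hsv=cv2.cvtColor(im,cv2.COLOR_BGR2HSV)
wh=(hsv[...,1]<50)&(hsv[...,2]>150); pa=(hsv[...,0]>15)&(hsv[...,0]<35)&(hsv[...,1]<160)&(hsv[...,1]>50)&(hsv[...,2]>120)
W=lambda c,r,z:ray(p,(c,r),z)[:2]
from j import J,O
jz=lambda c,r,z:(1e3*J.T@(W(c,r,z)-O)).round(1).tolist()
for r in range(2,200,8):
    w=np.where(wh[r,200:340])[0]+200; q=np.where(pa[r,180:340])[0]+180
    print(r,"white",(w.min(),w.max(),jz(w.min()-.5,r,.034),jz(w.max()+.5,r,.034)) if len(w) else None,"pale",(q.min(),q.max(),jz(q.min()-.5,r,.04),jz(q.max()+.5,r,.04)) if len(q) else None)
E
```

```text
clock: 30.93
eef_pos: [0.5711, -0.3897, 0.162]
orientation: [0.653, 0.757, 0.001, 0.0]
wrist_force: [0.5, 0.1, 0.7]
opening: 0.0798
grip_force: 0.0
2 white None pale (np.int64(255), np.int64(306), [-44.3, 123.1], [0.5, 123.0])
10 white None pale (np.int64(255), np.int64(306), [-44.3, 117.0], [0.8, 116.8])
18 white None pale (np.int64(256), np.int64(305), [-43.5, 110.7], [0.1, 110.6])
26 white (np.int64(306), np.int64(324), [1.3, 106.0], [18.3, 106.0]) pale (np.int64(256), np.int64(305), [-43.5, 104.4], [0.4, 104.3])
34 white (np.int64(305), np.int64(323), [0.6, 99.5], [17.7, 99.5]) pale (np.int64(218), np.int64(324), [-77.0, 98.2], [17.4, 97.9])
42 white (np.int64(305), np.int64(323), [0.9, 92.9], [18.1, 92.9]) pale (np.int64(218), np.int64(304), [-77.3, 91.7], [-0.1, 91.5])
50 white (np.int64(305), np.int64(323), [1.1, 86.3], [18.4, 86.2]) pale (np.int64(219), np.int64(304), [-76.6, 85.2], [0.2, 85.0])
58 white (np.int64(304), np.int64(322), [0.4, 79.5], [17.9, 79.5]) pale (np.int64(219), np.int64(303), [-76.8, 78.6], [-0.5, 78.4])
66 white (np.int64(304), np.int64(322), [0.7, 72.7]
[... 808 characters left out ...]
), np.int64(302), [-76.9, 22.8], [0.5, 22.5])
130 white (np.int64(303), np.int64(319), [1.7, 15.0], [18.2, 14.9]) pale (np.int64(221), np.int64(301), [-77.1, 15.4], [-0.2, 15.1])
138 white (np.int64(302), np.int64(318), [1.0, 7.3], [17.6, 7.3]) pale (np.int64(221), np.int64(301), [-77.4, 7.9], [0.1, 7.7])
146 white (np.int64(220), np.int64(318), [-79.3, -0.1], [18.0, -0.5]) pale (np.int64(259), np.int64(301), [-41.0, 0.2], [0.4, 0.1])
154 white (np.int64(220), np.int64(318), [-79.6, -8.0], [18.4, -8.3]) pale None
162 white (np.int64(221), np.int64(317), [-78.9, -15.9], [17.8, -16.3]) pale None
170 white None pale None
178 white None pale None
186 white None pale None
194 white None pale None
```

The pale face edge lies at x ≈ 0 along the whole fence and the rail's end at y ≈ 0, directly against the white bars. The arm touches nothing.

```bash
python3 -c "
from plant import ctrl
print(ctrl.sign_off())"
```

```text
the job is handed in; nothing more can be done
None
```

The rail is in the jig with its rebate up and away from the fence, its full edge flush along the fence and its end against the stop (within about 0.5 mm by camera). It was pressed home with about 18 N by the wrist sensor and let go, the bystanders were not touched as far as I saw, and the job was handed in at about 31 s; no verdict came back.

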